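# Fetch the watch movement from behind the things on the rack

## Task

The watch movement sits at the back of the wooden rack, hemmed in by an oil bottle, a hexagonal post and a canister: stand these three upright in the steel tray, then take the movement out and set it gently (no dropping) in the middle of the round rubber pad. Only when the movement lies there, put the three back upright on the rack, each on the very spot where it stood at the start. Tip nothing over and leave the screwdriver stand, the brass watch case and the file where they are.

Things in the scene. Friction and masses are not known exactly. Their poses are not given: they have to be found in the camera images.
- bottle: Loose amber glass oil bottle with a black cap, round. Body 34 mm diameter up to 58 mm high, short shoulder, then a cap 26 mm diameter from 64 to 88 mm (the top). About 120 g. Origin: centre of the underside; z up. Starts on an outer spot of the rack.
- hexpost: Loose black plastic post: a hexagonal column 32 mm across the flats (37 mm across the corners) from 6 mm to the flat top at 84 mm, on a round foot 42 mm diameter, 6 mm thick. About 100 g. Origin: centre of the underside; z up; its x axis is square to one pair of flats (further pairs every 60 degrees). Starts on an outer spot of the rack.
- canister: Loose plain aluminium parts canister, a round upright cylinder 36 mm diameter, 80 mm high, with a thin dark groove at 60 mm under its lid (the lid does not come off). About 110 g. Origin: centre of the underside; z up. Starts on an outer spot of the rack.
- movement: Loose watch movement in its steel holder: a flat round steel disc 44 mm diameter, 18 mm high, with brass wheels on its top. About 70 g. Origin: centre of the underside; z up. Starts lying on the rack's rear middle spot, between the other three.
- rack: Fixed light-wood board, 140 (x) by 168 (y) mm, top 12 mm above the table; along its rear (+x) edge a rim 8 mm thick, 25 mm above the table. Origin: centre of the underside. Flush grey felt spots, 47 mm diameter: outer ones at (x, y) = (-34, 0), (24, 57), (24, -57) mm, the movement's at (20, 0). Things start within 5 mm of spot centres; which tall thing stands on which outer spot changes.
- tray: Fixed open steel tray, the side area: 230 mm (its x) by 100 mm (its y) outside, 14 mm high, walls and floor 5 mm thick. Origin: centre of the underside; z up. Stands to the left or to the right of the rack.
- pad: Fixed round black rubber work pad, 96 mm diameter, 8 mm thick, with a cork-coloured disc 52 mm diameter marked flush in its middle. Origin: centre of the underside; z up. Stands on the other side of the rack from the tray.
- driverstand: Bystander, loose: aluminium screwdriver stand, 84 mm diameter, with seven upright screwdrivers, 105 mm high. Beyond the tray or the pad. Leave it where it is. Origin: centre of the underside.
- watchcase: Bystander, loose: closed brass watch case with a crown, 44 mm diameter, 13 mm high. Beyond the tray or the pad. Leave it where it is. Origin: centre of the underside.
- file: Bystander, loose: small wooden-handled file, 12 mm wide, 6 mm high, lying along y between the robot and the rack; its handle reaches 65 mm either way from the origin and its steel blade a further 50 mm to its +y. Leave it where it is. Origin: centre of the handle's underside.
Not all that is in view belongs to the job. Of the things shaped like the canister, the aluminium one is meant.

How it is judged:
On the way, in this order (a step that is already met when the one before it is completed fails the run):
1. the bottle, the hexagonal post and the canister all stand upright and released in the tray, the movement still where it was (x of bottle in the frame of tray between -0.105 and 0.105 m and y of bottle in the frame of tray between -0.04 and 0.04 m and z of each of bottle, hexpost, canister in the frame of tray below 0.01 m and angle between each of bottle, hexpost, canister's own z axis and vertical below 0.15 rad and contact force between the fingers and bottle below 0.1 N and x of hexpost in the frame of tray between -0.105 and 0.105 m and y of hexpost in the frame of tray between -0.04 and 0.04 m and contact force between the fingers and hexpost below 0.1 N and x of canister in the frame of tray between -0.105 and 0.105 m and y of canister in the frame of tray between -0.04 and 0.04 m and contact force between the fingers and canister below 0.1 N and distance of movement from where it was at the start of the episode below 0.02 m), for 0.2 s.
2. the movement lies released in the middle of the pad, the other three still standing in the tray (horizontal distance between movement and pad below 0.013 m and z of movement in the frame of pad between 0.004 and 0.012 m and angle between movement's own z axis and vertical below 0.1 rad and linear speed of movement below 0.03 m/s and contact force between the fingers and movement below 0.1 N and x of bottle in the frame of tray between -0.105 and 0.105 m and y of bottle in the frame of tray between -0.04 and 0.04 m and z of each of bottle, hexpost, canister in the frame of tray below 0.01 m and angle between each of bottle, hexpost, canister's own z axis and vertical below 0.15 rad and contact force between the fingers and bottle below 0.1 N and x of hexpost in the frame of tray between -0.105 and 0.105 m and y of hexpost in the frame of tray between -0.04 and 0.04 m and contact force between the fingers and hexpost below 0.1 N and x of canister in the frame of tray between -0.105 and 0.105 m and y of canister in the frame of tray between -0.04 and 0.04 m and contact force between the fingers and canister below 0.1 N), for 0.2 s.
At the end, for the whole second after the job is handed in: The movement lies flat on the pad, its centre within 13 mm of the pad's centre; bottle, hexagonal post and canister each stand upright on the rack within 13 mm of where they stood at the start; all are released and at rest (horizontal distance between movement and pad below 0.013 m and z of movement in the frame of pad between 0.004 and 0.012 m and angle between each of movement, bottle, hexpost, canister's own z axis and vertical below 0.1 rad and linear speed of each of movement, bottle, hexpost, canister below 0.03 m/s and contact force between the fingers and movement below 0.1 N and distance of each of bottle, hexpost, canister from where it was at the start of the episode below 0.013 m and contact force between the fingers and bottle below 0.1 N and contact force between the fingers and hexpost below 0.1 N and contact force between the fingers and canister below 0.1 N); the robot touches nothing.
It fails at once if the screwdriver stand was knocked (moved more than 20 mm) (distance of driverstand from where it was at the start of the episode above 0.02 m).
It fails at once if the brass watch case was knocked (moved more than 20 mm) (distance of watchcase from where it was at the start of the episode above 0.02 m).
It fails at once if the file was knocked (moved more than 20 mm) (distance of file from where it was at the start of the episode above 0.02 m).
It fails at once if the bottle, post, canister or movement was tipped over (more than 45 degrees) (angle between any of bottle, hexpost, canister, movement's own z axis and vertical above 0.8 rad).
It fails at once if the watch movement was dropped (falling free at more than 0.7 m/s, a fall of about 25 mm) (linear speed of movement above 0.7 m/s and contact force between the fingers and movement below 0.01 N).
It also fails if it takes over 134 s, if anything falls off the work surface, if the arm or the gripper's body presses on something with over 40 N, if the wrist force passes 120 N, or if a joint passes its speed limit or range.

## Robot

A 7-joint arm with a two-finger parallel gripper is mounted at the origin on the work surface. World frame = base frame: x ahead of the robot, y to its left, z up, the work surface at z = 0. Lengths are in m, angles in rad, forces in N, time in s.
With the tool pointing down it reaches from about 0.35 to 0.9 m from the base axis. Payload 8.1 kg.
Tool frame: the origin (TCP) lies at the very end of the fingers, on their centre line; the grasp point (between the pads) lies 19 mm behind it (manip.pinch_z is the z of the grasp point in the tool frame, in m); z points along the fingers, y is the direction in which the jaws open and shut (so a half turn about z gives the same grasp; the last joint's range is limited). The gripper opens to 92 mm and grips with 3 to 60 N. Pads are 19 mm wide; open, the fingers measure 130 mm over their backs; the gripper's body (75 mm by 190 mm) begins 47 mm behind the grasp point.
Start: joints at [1.183, 0.434, 0.025, 1.573, -0.012, 1.134, -0.075], TCP at [0.176, -0.6, 0.227] pointing down, gripper open.
Joint ranges: [-2.62, 2.62], [-0.44, 2.09], [-1.27, 1.32], [0.08, 2.57], [-1.32, 4.46], [0.12, 2], [-2.74, 2.74]. Speed limits (rad/s): [2.22, 2.22, 3.01, 3.01, 3.14, 3.14, 3.14].

## Interface

Orientations are given as a unit quaternion [w, x, y, z].
In Python, from workcell import manip, cams gives the robot as it stands.
- The arm moves only by the shell command python3 -m pendant 'ROWS' [FORCE]. ROWS is JSON, a list of rows, each an object with "travel": the shift along the tool's x, y, z in units of 30 mm (1.0 is 30 mm), a list of three; "angular": the turn, a rotation vector about the tool's x, y, z in rad, a list of three; "hand": the finger opening in mm, from 0 to 91.8. A call has 1 to 12 rows; each row shifts and turns the pose as measured when the row begins, along the tool's axes as they then stand; what a row does not reach is not made up. A row lasts 1/8 s, in which the tool goes at most 62.5 mm and 10.7 degrees, less where a joint would pass 70% of its speed; a pose out of reach is approached as far as the arm can. A call is refused whole if a number of a shift passes 1 or a number of a turn 0.188, either way. A call with a gripper value outside its range is refused whole. The fingers move at their own pace and stop on an object; FORCE is the grip in N (left out, the last holds). Time passes only in rows, so rows that do not move let the fingers close. It gives the time, the measured TCP pose, the force and the opening at its end, in the units of the state.
- manip.observe(): the state, without advancing time (a new reading comes with each control period).
- cams.read_camera(name): name is "scene" or "top"; returns the picture (420x560x3 uint8, red, green, blue); there is no depth.
- cams.camera_params(name): a dict with "fx", "fy", "cx", "cy" (pixels), "k1" (the pictures are not rectified: a ray, as slopes to the right and down, at radius r is drawn at 1 + k1 r^2 times it, then the intrinsics apply), "pose" (4x4, takes a point from camera to world coordinates). Camera axes: x right, y down, z forward; pixel columns grow to the right and rows downward; lengths in m; the calibration is good to about 2 mm. A picture is of the moment at which its call begins. camera_params takes no time and is no camera call.
- manip.sign_off(): hands the job in, once; it reports no verdict.
The state is a dict: "time_s": time; "joint_positions": joint angles; "joint_velocities": joint speeds; "tau": joint torques, N m; "tcp_pos": TCP position; "tool_rot": TCP orientation; "force": force on the tool from outside, world axes, zero at the start; "ft_torque": the same for the moment, N m; "opening": finger opening in m.
Only numpy, scipy, OpenCV 4.12 (cv2) and the standard library are available. Lean on these libraries where they do the work, as an engineer would, in place of code of your own. Each camera call takes 0.05 s, during which the arm holds its last target.

## Working session

There is one attempt and no reset: what is moved stays moved. The work goes in short steps, Python scripts to look and compute and a shell command to move; the robot and the scene stay as the last step left them, time stands still between calls to the robot, and variables do not carry over. Pictures are saved under pics/ and viewed, and the job is handed in when it is done.

```bash
ls; mkdir -p pics
python3 - <<'E'
from workcell import manip, cams
import cv2, json
print(manip.observe()); print(manip.pinch_z)
for n in ("scene","top"):
    im=cams.read_camera(n); cv2.imwrite(f"pics/{n}0.png",im[:,:,::-1]); print(n,cams.camera_params(n))
E
```

```text
pics
{'time_s': 0.0, 'joint_positions': array([ 1.18337875,  0.43522323,  0.0249529 ,  1.57409565, -0.01160612,
        1.13397924, -0.07508   ]), 'joint_velocities': array([-0.00076468, -0.00236277, -0.00017098, -0.00104363, -0.00063296,
       -0.00186226,  0.00017012]), 'tau': array([-7.57883881e-04, -6.67857599e+01,  9.84205417e-01, -3.14459109e+01,
       -6.06827508e-02,  4.27945016e-02,  1.99574233e-04]), 'tcp_pos': array([ 0.17543037, -0.59934711,  0.22594513]), 'tool_rot': array([-7.60692635e-04,  9.89879117e-01,  1.41910973e-01, -1.73692828e-04]), 'force': array([-0.12807741, -0.364906  , -0.08816738]), 'ft_torque': array([-0.00268765, -0.00633264,  0.04151848]), 'opening': 0.0919477565024447}
-0.0188
scene {'fx': 436.3425974823534, 'fy': 436.3425974823534, 'cx': 277.69105185852976, 'cy': 212.6144833574209, 'k1': -0.05403094574903853, 'pose': array([[-0.37243824,  0.51127197, -0.77452613,  1.40220471],
       [ 0.92776595,  0.22601308, -0.29693171,  0.32463805],
       [ 0.02324018, -0.82916769, -0.55851664,  0.62629283],
       [ 0.        ,  0.        ,  0.        ,  1.        ]])}
top {'fx': 443.78352678863445, 'fy': 443.78352678863445, 'cx': 273.4800200712198, 'cy': 207.88277212775108, 'k1': 0.008945918476153851, 'pose': array([[ 0.01991642, -0.98693561,  0.15987943,  0.4195552 ],
       [-0.99974405, -0.01794257,  0.01378013,  0.00977409],
       [-0.01073145, -0.16011296, -0.98704036,  0.99398009],
       [ 0.        ,  0.        ,  0.        ,  1.        ]])}
```

View pics/scene0.png

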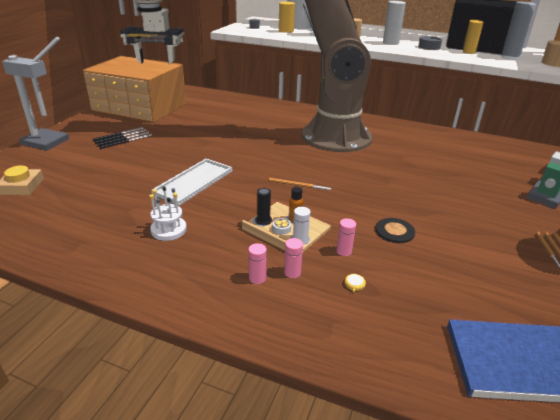

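View pics/top0.png

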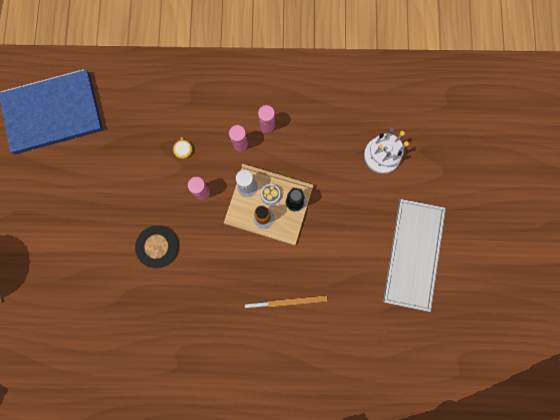

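```bash
cat > h.py <<'E'
import numpy as np, cv2
from workcell import manip, cams
def ray(n,u,v):
    p=cams.camera_params(n); K=np.array([[p['fx'],0,p['cx']],[0,p['fy'],p['cy']],[0,0,1.]])
    q=cv2.undistortPoints(np.array([[[u,v]]],float),K,np.array([p['k1'],0,0,0.]))[0,0]
    T=p['pose']; return T[:3,3],T[:3,:3]@np.array([q[0],q[1],1])
def onz(n,u,v,z):
    o,d=ray(n,u,v); return (o+d*(z-o[2])/d[2])
def proj(n,P):
    p=cams.camera_params(n); K=np.array([[p['fx'],0,p['cx']],[0,p['fy'],p['cy']],[0,0,1.]])
    Ti=np.linalg.inv(p['pose']); r,_=cv2.Rodrigues(Ti[:3,:3])
    return cv2.projectPoints(np.array(P,float).reshape(-1,3),r,Ti[:3,3],K,np.array([p['k1'],0,0,0.]))[0][:,0]
def tri(uv1,uv2):
    o1,d1=ray("scene",*uv1); o2,d2=ray("top",*uv2)
    A=np.stack([d1,-d2],1); s=np.linalg.lstsq(A,o2-o1,rcond=None)[0]
    a=o1+d1*s[0]; b=o2+d2*s[1]; return (a+b)/2, np.linalg.norm(a-b)
def crop(src,dst,x0,y0,x1,y1,k):
    im=cv2.imread(src)[y0:y1,x0:x1]; cv2.imwrite(dst,cv2.resize(im,None,fx=k,fy=k,interpolation=cv2.INTER_CUBIC))
def tilt():
    s=manip.observe(); w,x,y,z=s['tool_rot']
    from scipy.spatial.transform import Rotation as R
    return s['tcp_pos'],R.from_quat([x,y,z,w]).as_matrix(),s
E
python3 - <<'E'
from h import *
crop("pics/top0.png","pics/t_rack.png",215,155,325,255,7)
crop("pics/scene0.png","pics/s_rack.png",235,175,340,255,7)
crop("pics/top0.png","pics/t_tray.png",375,190,455,320,4)
crop("pics/top0.png","pics/t_pad.png",125,215,195,275,6)
E
```

```text
(no output)
```

View pics/t_rack.png

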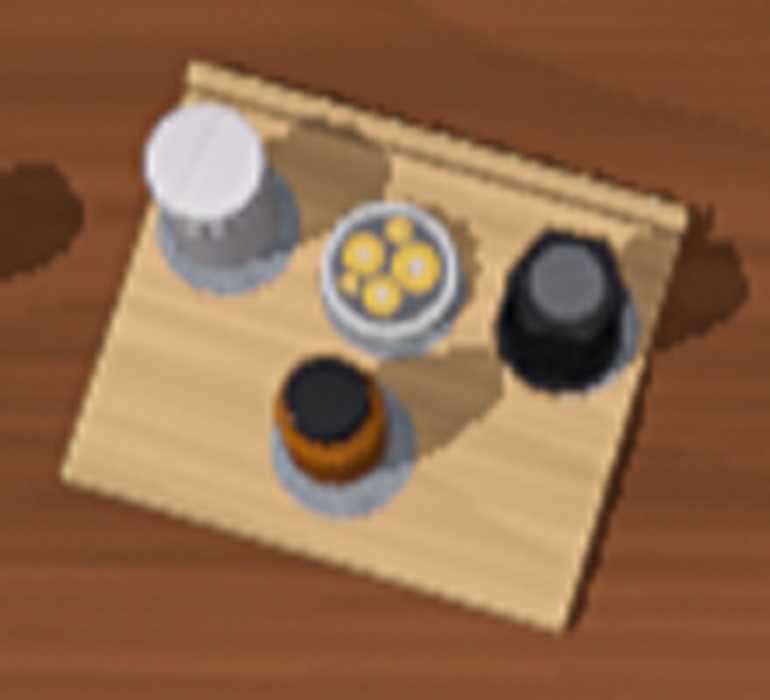

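View pics/s_rack.png

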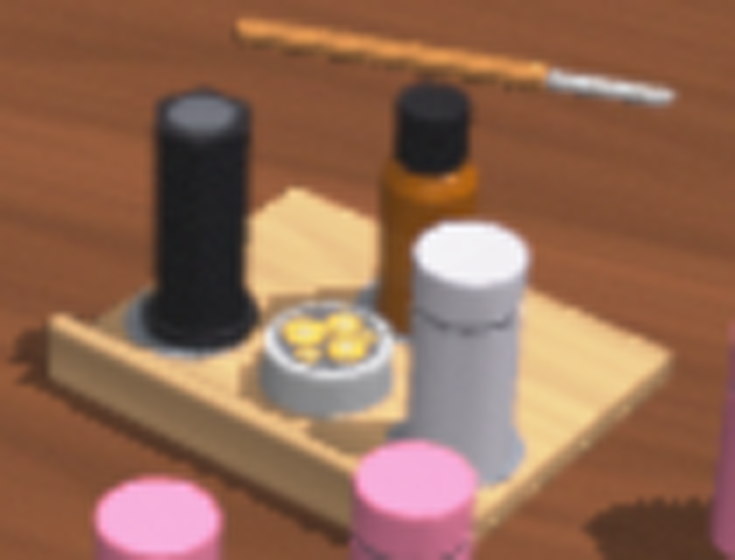

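View pics/t_tray.png

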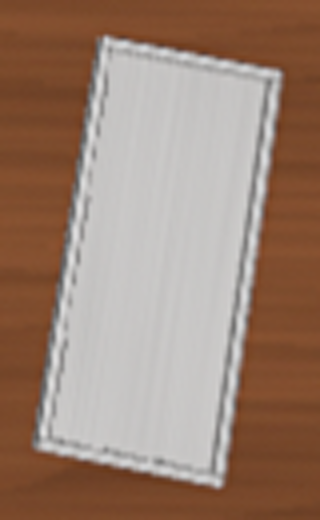

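Run:
```python
from h import *
np.set_printoptions(precision=4,suppress=True)
T=lambda a,b:((a+.5)/7-.5+215,(b+.5)/7-.5+155)
S=lambda a,b:((a+.5)/7-.5+235,(b+.5)/7-.5+175)
for n,t,s,z in [("can",(205,162),(470,258),.092),("bot",(327,400),(432,105),.1),("hex",(568,282),(201,116),.096),("mov",(391,270),(329,338),.030)]:
    t=T(*t); s=S(*s)
    print(n,onz("top",*t,z),onz("scene",*s,z),*tri(s,t))
fl,fr,rl,rr=[onz("top",*T(*p),z) for p,z in [((65,480),.012),((567,632),.012),((190,62),.025),((688,205),.025)]]
print(fl,fr,rl,rr, (fl+fr+rl+rr)/4, np.linalg.norm(fl-fr),np.linalg.norm(rl-rr),np.linalg.norm((fl-rl)[:2]))
d=(rl-rr)+(fl-fr); print("rack yaw",np.degrees(np.arctan2(-d[0],d[1])))
c=((fl+fr+rl+rr)/4)[:2]; th=np.arctan2(-d[0],d[1]); R=np.array([[np.cos(th),-np.sin(th)],[np.sin(th),np.cos(th)]])
for p in [(-.034,0),(.024,.057),(.024,-.057),(.02,0)]: print(c+R@p)
T4=lambda a,b:((a+.5)/4-.5+375,(b+.5)/4-.5+190)
q=np.array([onz("top",*T4(*p),.014) for p in [(102,36),(282,72),(222,488),(34,447)]]); print(q,q.mean(0),np.linalg.norm(q[0]-q[3]),np.linalg.norm(q[0]-q[1]))
# pad
im=cams.read_camera("top");
```

```text
can [0.6282 0.0853 0.092 ] [0.6355 0.0874 0.092 ] [0.6292 0.0856 0.0877] 0.0002702081356958189
bot [0.556 0.047 0.1  ] [0.5648 0.0487 0.1   ] [0.5569 0.0467 0.0951] 0.0010323426426417967
hex [ 0.593  -0.0229  0.096 ] [ 0.5969 -0.0218  0.096 ] [ 0.5935 -0.0231  0.0938] 0.00023318487909806628
mov [0.6086 0.0306 0.03  ] [0.6118 0.0322 0.03  ] [0.609  0.0309 0.0278] 0.00043380156444994695
[0.5421 0.1335 0.012 ] [ 0.4967 -0.027   0.012 ] [0.6765 0.0968 0.025 ] [ 0.6324 -0.0634  0.025 ] [0.5869 0.035  0.0185] 0.16682027755506001 0.16616062380170765 0.13935012329645105
rack yaw -15.602430593884616
[0.5542 0.0441]
[0.6254 0.0834]
[ 0.5947 -0.0264]
[0.6062 0.0296]
[[ 0.6044 -0.2593  0.014 ]
 [ 0.5858 -0.3584  0.014 ]
 [ 0.3591 -0.3169  0.014 ]
 [ 0.3784 -0.217   0.014 ]] [ 0.4819 -0.2879  0.014 ] 0.22989414731290142 0.10084762388715002
```

View pics/t_pad.png

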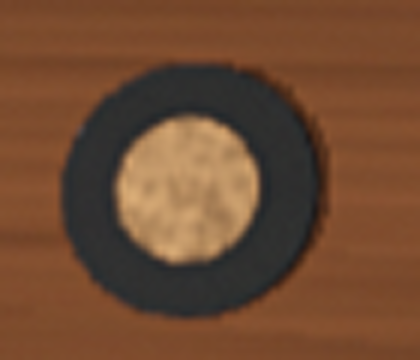

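Run:
```python
from h import *
np.set_printoptions(precision=4,suppress=True)
im=cv2.imread("pics/top0.png")
hsv=cv2.cvtColor(im,cv2.COLOR_BGR2HSV)
P=lambda a,b:((a+.5)/6-.5+125,(b+.5)/6-.5+215)
print("pad",onz("top",*P(189,189),.008))
# cork mask
c=((hsv[...,2]>120)&(hsv[...,1]<150)).astype(np.uint8); c[:215]=0;c[275:]=0;c[:,:125]=0;c[:,195:]=0
m=cv2.moments(c,True); print("cork",m['m00'],onz("top",m['m10']/m['m00'],m['m01']/m['m00'],.008))
for n,p in [("pinkL",(198,184)),("pinkM",(237,132)),("pinkR",(266,112))]: print(n,onz("top",*p,.080))
print("stand",onz("top",384,157,.03), "case",onz("top",182,149,.013))
for src,dst,b,k in [("top0","hx_t",(280,180,312,216),18),("scene0","hx_s",(250,183,278,230),12)]:
    x0,y0,x1,y1=b; a=cv2.imread(f"pics/{src}.png")[y0:y1,x0:x1]; a=np.clip(255*(a/255.)**.45,0,255).astype(np.uint8)
    cv2.imwrite(f"pics/{dst}.png",cv2.resize(a,None,fx=k,fy=k,interpolation=cv2.INTER_CUBIC))
```

```text
pad [0.4884 0.283  0.008 ]
cork 446.0 [0.4883 0.2839 0.008 ]
pinkL [0.6157 0.1827 0.08  ]
pinkM [0.7312 0.1041 0.08  ]
pinkR [0.7773 0.0429 0.08  ]
stand [ 0.6954 -0.2214  0.03  ] case [0.7114 0.2359 0.013 ]
```

View pics/hx_t.png

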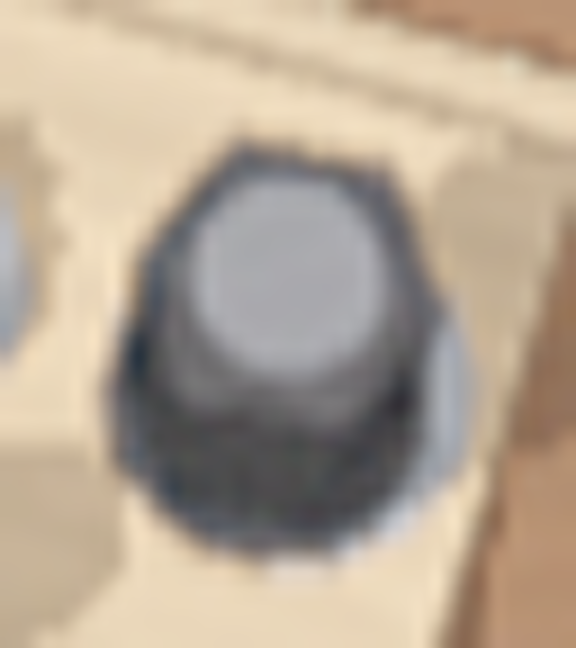

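View pics/hx_s.png

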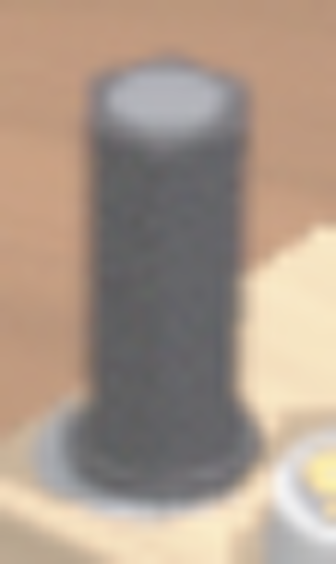

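Run:
```python
from h import *
np.set_printoptions(precision=4,suppress=True)
def a(n,k,x0,y0,pts):
    q=np.array([onz(n,(u+.5)/k-.5+x0,(v+.5)/k-.5+y0,.096)[:2] for u,v in pts]); 
    for i in range(len(q)-1):
        d=q[i+1]-q[i]; print(n,q[i],np.linalg.norm(d),np.degrees(np.arctan2(d[1],d[0]))%60)
    return q
q=a("top",18,280,180,[(140,275),(240,148),(387,162),(440,300)])
c=(q[0]+q[3])/2; print(c,[np.degrees(np.arctan2(*(p-c)[::-1]))%60 for p in q])
q=a("scene",12,250,183,[(92,80),(170,58),(248,88)])
c=np.array([.596,-.022]);print([np.degrees(np.arctan2(*(p-c)[::-1]))%60 for p in q])
```

```text
top [ 0.5928 -0.0056] 0.018766488689480023 23.203440937160487
top [ 0.6078 -0.0169] 0.016912973394664212 25.45373615564648
top [ 0.6065 -0.0337] 0.017149338752578094 21.242336681037443
[ 0.5917 -0.0228] [np.float64(26.17003596658172), np.float64(20.08946464292736), np.float64(23.585574950326347), np.float64(26.170035966581707)]
scene [ 0.5946 -0.0384] 0.017607462091988442 22.838894184435787
scene [ 0.5806 -0.0277] 0.019060260420549167 16.8631488684194
[np.float64(25.192761263704796), np.float64(20.417322570399023), np.float64(10.815893692248096)]
```

```bash
cat >> h.py <<'E'
def go(x,y,z,jaw=None):
    p,R,s=tilt(); d=R.T@(np.array([x,y,z])-p)/.03
    ja=np.degrees(np.arctan2(R[1,1],R[0,1]))%180
    print("tcp",np.round(p,4),"jaw",round(ja,2),"zaxis",np.round(R[:,2],4),"units",np.round(d,2),"f",np.round(s['force'],1),"op",round(s['opening']*1e3,1),"t",round(s['time_s'],2))
    if jaw is not None: print("turn tool z", round(-np.radians((jaw-ja+90)%180-90),3), "level rotvec", np.round(R.T@np.cross(R[:,2],[0,0,-1]),4))
E
python3 -m pendant '[{"travel":[0,0,0],"angular":[0,0,-0.117],"hand":60},{"travel":[0.95,-0.7,0],"angular":[0,0,0],"hand":60},{"travel":[0.95,-0.7,0],"angular":[0,0,0],"hand":60},{"travel":[0.95,-0.7,0],"angular":[0,0,0],"hand":60},{"travel":[0.95,-0.7,0],"angular":[0,0,0],"hand":60}]' 20
python3 -c "
from h import *
go(.558,.0475,.17,113)"
```

```text
time_s: 0.78
tcp_pos: [0.2463, -0.4754, 0.2242]
tool_rot: [-0.002, 0.98, 0.199, -0.001]
force: [0.1, -0.3, -0.8]
opening: 0.06
tcp [ 0.2463 -0.4754  0.2242] jaw 112.95 zaxis [-0.0029  0.003  -1.    ] units [ 16.37 -11.99   1.83] f [ 0.1 -0.3 -0.8] op 60.0 t 0.78
turn tool z -0.001 level rotvec [-0.0039  0.0015  0.    ]
```

```bash
python3 -m pendant '[{"travel":[0.95,-0.7,0],"angular":[0,0,0],"hand":60},{"travel":[0.95,-0.7,0],"angular":[0,0,0],"hand":60},{"travel":[0.95,-0.7,0],"angular":[0,0,0],"hand":60},{"travel":[0.95,-0.7,0],"angular":[0,0,0],"hand":60},{"travel":[0.95,-0.7,0],"angular":[0,0,0],"hand":60},{"travel":[0.95,-0.7,0],"angular":[0,0,0],"hand":60},{"travel":[0.95,-0.7,0],"angular":[0,0,0],"hand":60},{"travel":[0.95,-0.7,0],"angular":[0,0,0],"hand":60},{"travel":[0.95,-0.7,0.2],"angular":[0,0,0],"hand":60},{"travel":[0.95,-0.7,0.2],"angular":[0,0,0],"hand":60},{"travel":[0.95,-0.7,0.2],"angular":[0,0,0],"hand":60},{"travel":[0.95,-0.7,0.2],"angular":[0,0,0],"hand":60}]' 20
python3 -c "
from h import *
go(.558,.0475,.17,113)"
```

```text
time_s: 2.28
tcp_pos: [0.4677, -0.0966, 0.1994]
tool_rot: [-0.002, 0.98, 0.198, -0.001]
force: [-0.3, 0.3, 0.3]
opening: 0.0604
tcp [ 0.4677 -0.0966  0.1994] jaw 112.89 zaxis [-0.0036  0.0034 -1.    ] units [ 4.64 -3.25  0.99] f [-0.3  0.3  0.3] op 60.4 t 2.27
turn tool z -0.002 level rotvec [-0.0045  0.002  -0.    ]
```

```bash
python3 -m pendant '[{"travel":[0.95,-0.65,0.2],"angular":[0,0,0],"hand":60},{"travel":[0.95,-0.65,0.2],"angular":[0,0,0],"hand":60},{"travel":[0.95,-0.65,0.2],"angular":[0,0,0],"hand":60},{"travel":[0.95,-0.65,0.2],"angular":[0,0,0],"hand":60},{"travel":[0.6,-0.45,0],"angular":[-0.004,0.002,0],"hand":60},{"travel":[0,0,0],"angular":[0,0,0],"hand":60},{"travel":[0,0,0],"angular":[0,0,0],"hand":60}]' 20
python3 - <<'E'
from h import *
go(.558,.0475,.12,113)
for n in ("scene","top"):
    im=cams.read_camera(n); cv2.imwrite(f"pics/{n}1.png",im[:,:,::-1])
crop("pics/scene1.png","pics/s1.png",215,120,350,255,5)
E
```

```text
time_s: 3.15
tcp_pos: [0.5552, 0.0454, 0.1726]
tool_rot: [-0.001, 0.98, 0.2, -0.002]
force: [-1.2, 0.3, -0.5]
opening: 0.0597
tcp [0.5552 0.0454 0.1726] jaw 113.06 zaxis [-3.9e-03  6.0e-04 -1.0e+00] units [ 0.12 -0.02  1.75] f [-1.2  0.3 -0.5] op 59.7 t 3.15
turn tool z 0.001 level rotvec [-0.0021  0.0033 -0.    ]
```

View pics/s1.png

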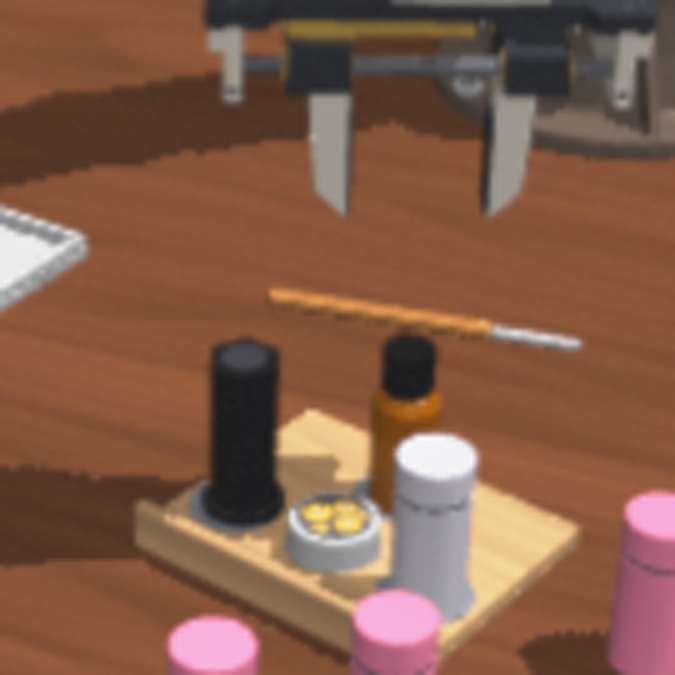

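Run:
```python
from h import *
p,R,s=tilt()
for n in("scene","top"): print(n,proj(n,[p,p+R[:,1]*.03,p-R[:,1]*.03]))
crop("pics/top1.png","pics/t1.png",215,125,325,255,6)
```

```text
scene [[297.76227998 159.80379549]
 [284.59273404 159.66861958]
 [310.90334668 159.94390119]]
top [[260.7140741  206.2154314 ]
 [275.54737577 200.32773857]
 [245.82448527 212.12530924]]
```

View pics/t1.png

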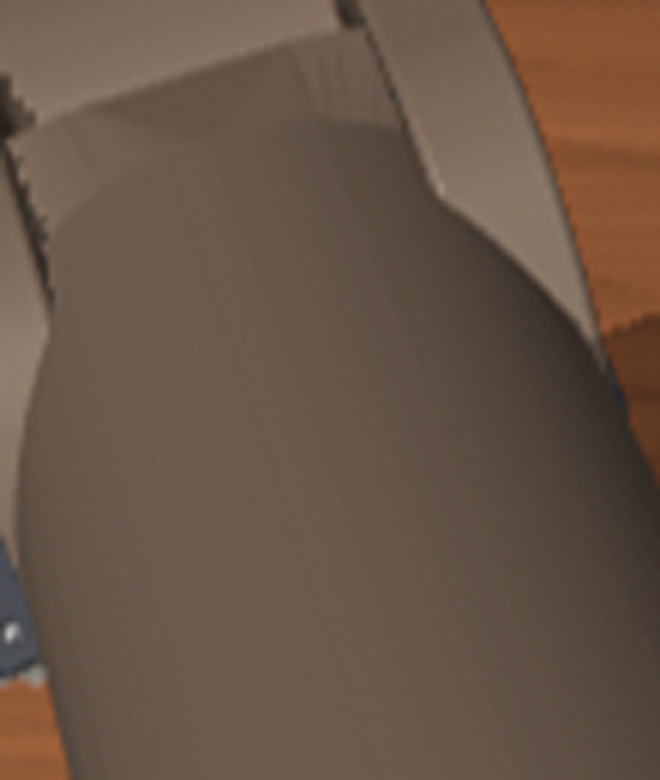

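```bash
python3 -m pendant '[{"travel":[0.12,0,0.9],"angular":[0,0.003,0],"hand":60},{"travel":[0,0,0.9],"angular":[0,0,0],"hand":60},{"travel":[0,0,0.9],"angular":[0,0,0],"hand":60},{"travel":[0,0,0.9],"angular":[0,0,0],"hand":60},{"travel":[0,0,0.5],"angular":[0,0,0],"hand":60},{"travel":[0,0,0.2],"angular":[0,0,0],"hand":60},{"travel":[0,0,0],"angular":[0,0,0],"hand":60}]' 20
python3 - <<'E'
from h import *
go(.558,.0475,.041,113)
im=cams.read_camera("scene"); cv2.imwrite("pics/scene2.png",im[:,:,::-1])
crop("pics/scene2.png","pics/s2.png",215,120,350,255,5)
E
```

```text
time_s: 4.12
tcp_pos: [0.5594, 0.0398, 0.043]
tool_rot: [0.001, 0.981, 0.195, 0.002]
force: [-0.1, 0.7, -0.3]
opening: 0.0597
tcp [0.5594 0.0398 0.043 ] jaw 112.5 zaxis [ 4.e-03 -5.e-04 -1.e+00] units [ 0.06 -0.25  0.07] f [-0.1  0.7 -0.3] op 59.7 t 4.12
turn tool z -0.009 level rotvec [ 0.002  -0.0035 -0.    ]
```

View pics/s2.png

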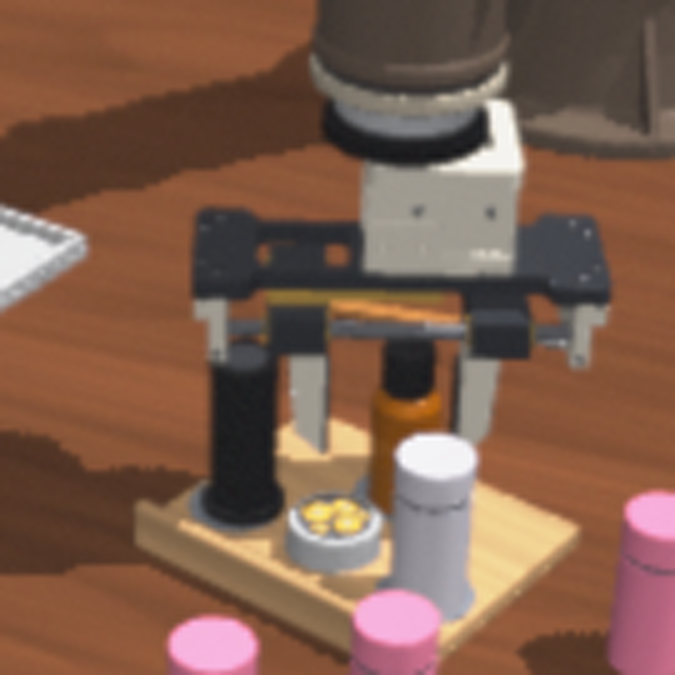

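```bash
python3 -m pendant '[{"travel":[0.06,-0.25,0.05],"angular":[0,0,-0.009],"hand":60},{"travel":[0,0,0],"angular":[0,0,0],"hand":60},{"travel":[0,0,0],"angular":[0,0,0],"hand":60}]' 20
python3 - <<'E'
from h import *
go(.558,.0475,.041,113)
E
```

```text
time_s: 4.55
tcp_pos: [0.5595, 0.0487, 0.0435]
tool_rot: [0.001, 0.98, 0.2, 0.004]
force: [-0.4, 1.1, -0.0]
opening: 0.0599
tcp [0.5595 0.0487 0.0435] jaw 113.08 zaxis [ 7.6e-03  1.0e-04 -1.0e+00] units [-0.06  0.02  0.08] f [-0.4  1.1 -0. ] op 59.9 t 4.55
turn tool z 0.001 level rotvec [ 0.0029 -0.0071 -0.    ]
```

```bash
python3 -m pendant '[{"travel":[0,0,0.05],"angular":[0.003,-0.007,0],"hand":60},{"travel":[0,0,0],"angular":[0,0,0],"hand":40},{"travel":[0,0,0],"angular":[0,0,0],"hand":25},{"travel":[0,0,0],"angular":[0,0,0],"hand":25},{"travel":[0,0,0],"angular":[0,0,0],"hand":25},{"travel":[0,0,0],"angular":[0,0,0],"hand":25}]' 20
python3 - <<'E'
from h import *
go(.558,.0475,.041,113)
E
```

```text
time_s: 5.3
tcp_pos: [0.5597, 0.0485, 0.042]
tool_rot: [-0.0, 0.98, 0.2, -0.0]
force: [0.7, 0.4, -0.7]
opening: 0.0336
tcp [0.5597 0.0485 0.042 ] jaw 113.07 zaxis [-3.e-04  0.e+00 -1.e+00] units [-0.06  0.01  0.03] f [ 0.7  0.4 -0.7] op 33.6 t 5.3
turn tool z 0.001 level rotvec [-0.0001  0.0002 -0.    ]
```

```bash
python3 -m pendant '[{"travel":[0,0,-0.4],"angular":[0,0,0],"hand":25},{"travel":[0,0,-0.9],"angular":[0,0,0],"hand":25},{"travel":[0,0,-0.9],"angular":[0,0,0],"hand":25},{"travel":[0,0,-0.9],"angular":[0,0,0],"hand":25},{"travel":[0,0,-0.9],"angular":[0,0,0],"hand":25},{"travel":[0,0,-0.3],"angular":[0,0,0],"hand":25},{"travel":[0,0,0],"angular":[0,0,0],"hand":25}]' 20
python3 - <<'E'
from h import *
go(.408,-.274,.17,113)
E
```

```text
time_s: 6.18
tcp_pos: [0.5586, 0.0485, 0.1777]
tool_rot: [-0.0, 0.98, 0.2, -0.001]
force: [0.8, -0.7, -2.4]
opening: 0.0333
tcp [0.5586 0.0485 0.1777] jaw 113.11 zaxis [-0.0012 -0.     -1.    ] units [-8.84  7.92  0.26] f [ 0.8 -0.7 -2.4] op 33.3 t 6.17
turn tool z 0.002 level rotvec [-0.0004  0.0011 -0.    ]
```

```bash
python3 -m pendant '[{"travel":[-0.45,0.4,0],"angular":[0,0,0],"hand":25},{"travel":[-0.85,0.75,0],"angular":[0,0,0],"hand":25},{"travel":[-0.85,0.75,0],"angular":[0,0,0],"hand":25},{"travel":[-0.85,0.75,0],"angular":[0,0,0],"hand":25},{"travel":[-0.85,0.75,0],"angular":[0,0,0],"hand":25},{"travel":[-0.85,0.75,0],"angular":[0,0,0],"hand":25},{"travel":[-0.85,0.75,0],"angular":[0,0,0],"hand":25},{"travel":[-0.85,0.75,0],"angular":[0,0,0],"hand":25},{"travel":[-0.85,0.75,0],"angular":[0,0,0],"hand":25},{"travel":[-0.8,0.7,0],"angular":[0,0,0],"hand":25},{"travel":[-0.4,0.4,0],"angular":[0,0,0],"hand":25},{"travel":[0,0,0],"angular":[0,0,0],"hand":25}]' 20
python3 - <<'E'
from h import *
go(.408,-.274,.06,113)
E
```

```text
time_s: 7.68
tcp_pos: [0.3891, -0.2768, 0.166]
tool_rot: [-0.004, 0.981, 0.195, -0.013]
force: [0.5, 0.7, -1.6]
opening: 0.0333
tcp [ 0.3891 -0.2768  0.166 ] jaw 112.5 zaxis [-0.0273  0.0028 -0.9996] units [0.7  0.2  3.51] f [ 0.5  0.7 -1.6] op 33.3 t 7.67
turn tool z -0.009 level rotvec [-0.0131  0.0242  0.    ]
```

```bash
python3 -m pendant '[{"travel":[0.6,0.2,0.4],"angular":[-0.013,0.024,-0.009],"hand":25},{"travel":[0,0,0.8],"angular":[0,0,0],"hand":25},{"travel":[0,0,0.8],"angular":[0,0,0],"hand":25},{"travel":[0,0,0.8],"angular":[0,0,0],"hand":25},{"travel":[0,0,0.3],"angular":[0,0,0],"hand":25},{"travel":[0,0,0],"angular":[0,0,0],"hand":25}]' 20
python3 - <<'E'
from h import *
go(.408,-.274,.035,113)
E
```

```text
time_s: 8.43
tcp_pos: [0.4061, -0.2709, 0.0679]
tool_rot: [-0.002, 0.98, 0.201, -0.001]
force: [-0.5, 0.7, -1.9]
opening: 0.0332
tcp [ 0.4061 -0.2709  0.0679] jaw 113.19 zaxis [-0.0027  0.004  -1.    ] units [0.02 0.12 1.1 ] f [-0.5  0.7 -1.9] op 33.2 t 8.43
turn tool z 0.003 level rotvec [-0.0047  0.0009 -0.    ]
```

```bash
python3 -m pendant '[{"travel":[0.02,0.12,0.5],"angular":[-0.005,0.001,0],"hand":25},{"travel":[0,0,0.3],"angular":[0,0,0],"hand":25},{"travel":[0,0,0.1],"angular":[0,0,0],"hand":25},{"travel":[0,0,0],"angular":[0,0,0],"hand":25}]' 20
python3 - <<'E'
from h import *
go(.408,-.274,.035,113)
E
```

```text
time_s: 8.93
tcp_pos: [0.4097, -0.2741, 0.0427]
tool_rot: [0.001, 0.98, 0.201, 0.001]
force: [-0.8, -0.3, -0.5]
opening: 0.0332
tcp [ 0.4097 -0.2741  0.0427] jaw 113.22 zaxis [ 0.0034 -0.0018 -1.    ] units [-0.05 -0.03  0.26] f [-0.8 -0.3 -0.5] op 33.2 t 8.93
turn tool z 0.004 level rotvec [ 0.003  -0.0024  0.    ]
```

```bash
python3 -m pendant '[{"travel":[0,0,0.15],"angular":[0,0,0],"hand":25},{"travel":[0,0,0.08],"angular":[0,0,0],"hand":25},{"travel":[0,0,0],"angular":[0,0,0],"hand":25}]' 20
python3 - <<'E'
from h import *
go(.408,-.274,.035,113)
im=cams.read_camera("scene"); cv2.imwrite("pics/scene3.png",im[:,:,::-1])
crop("pics/scene3.png","pics/s3.png",120,90,260,220,5)
E
```

```text
time_s: 9.3
tcp_pos: [0.4102, -0.2744, 0.0361]
tool_rot: [0.002, 0.98, 0.201, 0.002]
force: [0.0, 0.1, -1.5]
opening: 0.0335
tcp [ 0.4102 -0.2744  0.0361] jaw 113.22 zaxis [ 0.0045 -0.0024 -1.    ] units [-0.06 -0.04  0.04] f [ 0.   0.1 -1.5] op 33.5 t 9.3
turn tool z 0.004 level rotvec [ 0.004  -0.0032  0.    ]
```

View pics/s3.png

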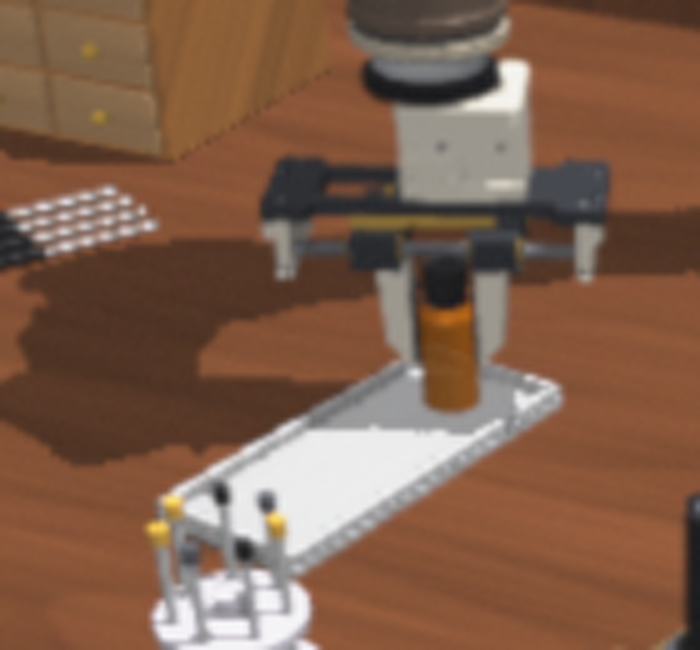

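```bash
python3 -m pendant '[{"travel":[0,0,0.05],"angular":[0,0,0],"hand":25},{"travel":[0,0,0.03],"angular":[0,0,0],"hand":33},{"travel":[0,0,0],"angular":[0,0,0],"hand":38},{"travel":[0,0,0],"angular":[0,0,0],"hand":58},{"travel":[0,0,0],"angular":[0,0,0],"hand":58},{"travel":[0,0,-0.5],"angular":[0,0,0],"hand":58},{"travel":[0,0,-0.9],"angular":[0,0,0],"hand":58},{"travel":[0,0,-0.9],"angular":[0,0,0],"hand":58},{"travel":[0,0,-0.9],"angular":[0,0,0],"hand":58},{"travel":[0,0,-0.9],"angular":[0,0,0],"hand":58},{"travel":[0,0,0],"angular":[0,0,0],"hand":58}]' 20
python3 - <<'E'
from h import *
go(.594,-.0225,.17,113)
im=cams.read_camera("scene"); cv2.imwrite("pics/scene4.png",im[:,:,::-1])
crop("pics/scene4.png","pics/s4.png",140,90,340,240,4)
E
```

```text
time_s: 10.72
tcp_pos: [0.4106, -0.2741, 0.1664]
tool_rot: [0.003, 0.979, 0.201, 0.004]
force: [-0.1, 0.8, -0.7]
opening: 0.0581
tcp [ 0.4106 -0.2741  0.1664] jaw 113.25 zaxis [ 0.0081 -0.0043 -1.    ] units [ 8.93 -5.29 -0.1 ] f [-0.1  0.8 -0.7] op 58.1 t 10.72
turn tool z 0.004 level rotvec [ 0.0071 -0.0058  0.    ]
```

View pics/s4.png

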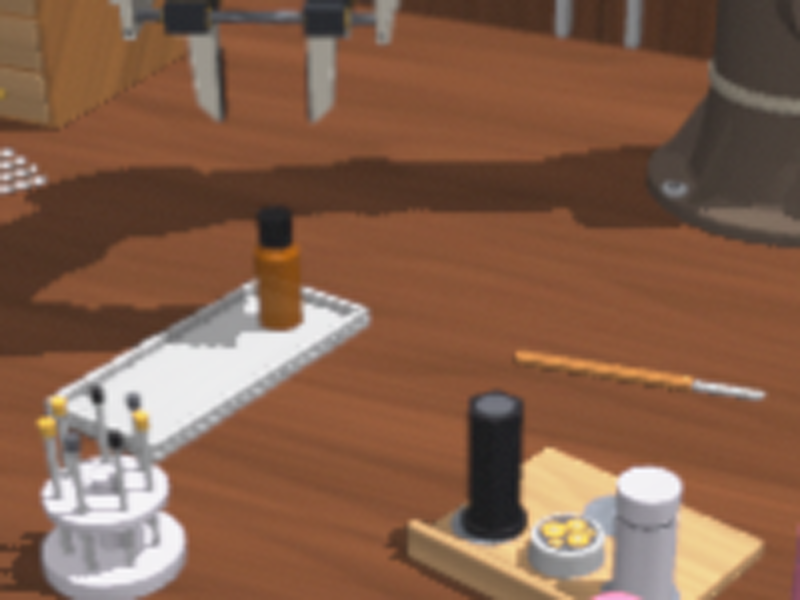

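```bash
python3 -m pendant '[{"travel":[0.5,-0.3,0],"angular":[0.007,-0.006,0.004],"hand":58},{"travel":[0.9,-0.53,0],"angular":[0,0,0],"hand":58},{"travel":[0.9,-0.53,0],"angular":[0,0,0],"hand":58},{"travel":[0.9,-0.53,0],"angular":[0,0,0],"hand":58},{"travel":[0.9,-0.53,0],"angular":[0,0,0],"hand":58},{"travel":[0.9,-0.53,0],"angular":[0,0,0],"hand":58},{"travel":[0.9,-0.53,0],"angular":[0,0,0],"hand":58},{"travel":[0.9,-0.53,0],"angular":[0,0,0],"hand":58},{"travel":[0.9,-0.53,0],"angular":[0,0,0],"hand":58},{"travel":[0.6,-0.35,0],"angular":[0,0,0],"hand":58},{"travel":[0.2,-0.1,0],"angular":[0,0,0],"hand":58},{"travel":[0,0,0],"angular":[0,0,0],"hand":58}]' 20
python3 - <<'E'
from h import *
go(.595,-.0225,.041,113)
E
```

```text
time_s: 12.28
tcp_pos: [0.5835, -0.0298, 0.1548]
tool_rot: [-0.004, 0.98, 0.198, -0.01]
force: [-0.6, 0.9, 1.7]
opening: 0.0582
tcp [ 0.5835 -0.0298  0.1548] jaw 112.82 zaxis [-0.0203  0.0035 -0.9998] units [ 0.51 -0.03  3.79] f [-0.6  0.9  1.7] op 58.2 t 12.28
turn tool z -0.003 level rotvec [-0.0111  0.0174  0.    ]
```

```bash
python3 -m pendant '[{"travel":[0.4,-0.05,0.2],"angular":[-0.011,0.017,-0.003],"hand":58},{"travel":[0,0,0.7],"angular":[0,0,0],"hand":58},{"travel":[0,0,0],"angular":[0,0,0],"hand":58}]' 20
python3 - <<'E'
from h import *
go(.595,-.0225,.041,113)
E
```

```text
time_s: 12.65
tcp_pos: [0.5941, -0.0262, 0.1266]
tool_rot: [0.001, 0.98, 0.198, 0.001]
force: [-0.0, -0.6, -0.3]
opening: 0.058
tcp [ 0.5941 -0.0262  0.1266] jaw 112.82 zaxis [ 0.002  -0.0018 -1.    ] units [ 0.07 -0.11  2.85] f [-0.  -0.6 -0.3] op 58.0 t 12.65
turn tool z -0.003 level rotvec [ 0.0024 -0.0011 -0.    ]
```

```bash
python3 -m pendant '[{"travel":[0.07,-0.12,0.2],"angular":[0,0,-0.003],"hand":58},{"travel":[0,0,0.8],"angular":[0,0,0],"hand":58},{"travel":[0,0,0.8],"angular":[0,0,0],"hand":58},{"travel":[0,0,0.6],"angular":[0,0,0],"hand":58},{"travel":[0,0,0.3],"angular":[0,0,0],"hand":58},{"travel":[0,0,0],"angular":[0,0,0],"hand":58}]' 20
python3 - <<'E'
from h import *
go(.595,-.0225,.041,113)
E
```

```text
time_s: 13.4
tcp_pos: [0.5977, -0.0217, 0.0458]
tool_rot: [0.002, 0.98, 0.199, 0.004]
force: [0.4, -0.1, 0.4]
opening: 0.0581
tcp [ 0.5977 -0.0217  0.0458] jaw 112.96 zaxis [ 0.0084 -0.0017 -1.    ] units [-0.09 -0.01  0.16] f [ 0.4 -0.1  0.4] op 58.1 t 13.4
turn tool z -0.001 level rotvec [ 0.0048 -0.0071 -0.    ]
```

```bash
python3 -m pendant '[{"travel":[-0.06,0,0.14],"angular":[0.005,-0.007,0],"hand":58},{"travel":[0,0,0],"angular":[0,0,0],"hand":58},{"travel":[0,0,0],"angular":[0,0,0],"hand":40},{"travel":[0,0,0],"angular":[0,0,0],"hand":25},{"travel":[0,0,0],"angular":[0,0,0],"hand":25},{"travel":[0,0,0],"angular":[0,0,0],"hand":25},{"travel":[0,0,0],"angular":[0,0,0],"hand":25}]' 20
python3 - <<'E'
from h import *
go(.595,-.0225,.041,113)
E
```

```text
time_s: 14.28
tcp_pos: [0.5973, -0.0224, 0.0434]
tool_rot: [0.0, 0.98, 0.199, 0.001]
force: [-0.5, 0.1, -0.6]
opening: 0.0322
tcp [ 0.5973 -0.0224  0.0434] jaw 112.95 zaxis [ 2.6e-03  4.0e-04 -1.0e+00] units [-0.07 -0.03  0.08] f [-0.5  0.1 -0.6] op 32.2 t 14.28
turn tool z -0.001 level rotvec [ 0.0006 -0.0026 -0.    ]
```

```bash
python3 -m pendant '[{"travel":[0,0,-0.4],"angular":[0,0,0],"hand":25},{"travel":[0,0,-0.9],"angular":[0,0,0],"hand":25},{"travel":[0,0,-0.9],"angular":[0,0,0],"hand":25},{"travel":[0,0,-0.9],"angular":[0,0,0],"hand":25},{"travel":[0,0,-0.9],"angular":[0,0,0],"hand":25},{"travel":[0,0,-0.3],"angular":[0,0,0],"hand":25},{"travel":[0,0,0],"angular":[0,0,0],"hand":25}]' 20
python3 - <<'E'
from h import *
go(.484,-.288,.16,113)
E
```

```text
time_s: 15.15
tcp_pos: [0.5966, -0.0223, 0.1796]
tool_rot: [0.0, 0.98, 0.199, 0.002]
force: [-0.4, 0.5, -1.7]
opening: 0.032
tcp [ 0.5966 -0.0223  0.1796] jaw 112.97 zaxis [ 3.2e-03  5.0e-04 -1.0e+00] units [-6.91  6.69  0.64] f [-0.4  0.5 -1.7] op 32.0 t 15.15
turn tool z -0.0 level rotvec [ 0.0008 -0.0032 -0.    ]
```

```bash
python3 -m pendant '[{"travel":[-0.4,0.4,0],"angular":[0,-0.003,0],"hand":25},{"travel":[-0.8,0.78,0],"angular":[0,0,0],"hand":25},{"travel":[-0.8,0.78,0],"angular":[0,0,0],"hand":25},{"travel":[-0.8,0.78,0],"angular":[0,0,0],"hand":25},{"travel":[-0.8,0.78,0],"angular":[0,0,0],"hand":25},{"travel":[-0.8,0.78,0],"angular":[0,0,0],"hand":25},{"travel":[-0.8,0.78,0],"angular":[0,0,0],"hand":25},{"travel":[-0.8,0.78,0],"angular":[0,0,0],"hand":25},{"travel":[-0.5,0.5,0],"angular":[0,0,0],"hand":25},{"travel":[-0.2,0.2,0],"angular":[0,0,0],"hand":25},{"travel":[0,0,0],"angular":[0,0,0],"hand":25}]' 20
python3 - <<'E'
from h import *
go(.484,-.288,.06,113)
E
```

```text
time_s: 16.52
tcp_pos: [0.4699, -0.2989, 0.1677]
tool_rot: [-0.003, 0.981, 0.195, -0.011]
force: [0.1, 1.0, -1.0]
opening: 0.0319
tcp [ 0.4699 -0.2989  0.1677] jaw 112.53 zaxis [-0.0235  0.0021 -0.9997] units [ 0.65 -0.12  3.58] f [ 0.1  1.  -1. ] op 31.9 t 16.52
turn tool z -0.008 level rotvec [-0.011   0.0208 -0.    ]
```

```bash
python3 -m pendant '[{"travel":[0.5,-0.15,0.3],"angular":[-0.011,0.02,-0.008],"hand":25},{"travel":[0,0,0.8],"angular":[0,0,0],"hand":25},{"travel":[0,0,0.8],"angular":[0,0,0],"hand":25},{"travel":[0,0,0.8],"angular":[0,0,0],"hand":25},{"travel":[0,0,0.3],"angular":[0,0,0],"hand":25},{"travel":[0,0,0],"angular":[0,0,0],"hand":25}]' 20
python3 - <<'E'
from h import *
go(.484,-.288,.037,113)
E
```

```text
time_s: 17.27
tcp_pos: [0.4849, -0.2819, 0.0747]
tool_rot: [-0.001, 0.979, 0.204, 0.001]
force: [-0.1, 0.4, -0.4]
opening: 0.0319
tcp [ 0.4849 -0.2819  0.0747] jaw 113.5 zaxis [ 0.0011  0.003  -1.    ] units [-0.11  0.18  1.26] f [-0.1  0.4 -0.4] op 31.9 t 17.27
turn tool z 0.009 level rotvec [-0.0023 -0.0022  0.    ]
```

```bash
python3 -m pendant '[{"travel":[-0.05,0.15,0.5],"angular":[-0.002,-0.002,0.009],"hand":25},{"travel":[0,0,0.4],"angular":[0,0,0],"hand":25},{"travel":[0,0,0.2],"angular":[0,0,0],"hand":25},{"travel":[0,0,0],"angular":[0,0,0],"hand":25}]' 20
python3 - <<'E'
from h import *
go(.484,-.288,.0365,113)
E
```

```text
time_s: 17.77
tcp_pos: [0.4866, -0.2872, 0.0409]
tool_rot: [0.001, 0.98, 0.199, 0.001]
force: [-0.4, 0.1, -1.2]
opening: 0.0321
tcp [ 0.4866 -0.2872  0.0409] jaw 112.95 zaxis [ 2.2e-03 -9.0e-04 -1.0e+00] units [-0.09 -0.01  0.15] f [-0.4  0.1 -1.2] op 32.1 t 17.77
turn tool z -0.001 level rotvec [ 0.0017 -0.0017 -0.    ]
```

```bash
python3 -m pendant '[{"travel":[0,0,0.13],"angular":[0,0,0],"hand":25},{"travel":[0,0,0.03],"angular":[0,0,0],"hand":31},{"travel":[0,0,0.03],"angular":[0,0,0],"hand":36},{"travel":[0,0,0],"angular":[0,0,0],"hand":50},{"travel":[0,0,0],"angular":[0,0,0],"hand":58},{"travel":[0,0,0],"angular":[0,0,0],"hand":58},{"travel":[0,0,-0.5],"angular":[0,0,0],"hand":58},{"travel":[0,0,-0.9],"angular":[0,0,0],"hand":58},{"travel":[0,0,-0.9],"angular":[0,0,0],"hand":58},{"travel":[0,0,-0.9],"angular":[0,0,0],"hand":58},{"travel":[0,0,-0.9],"angular":[0,0,0],"hand":58},{"travel":[0,0,0],"angular":[0,0,0],"hand":58}]' 20
python3 - <<'E'
from h import *
go(.631,.0865,.16,113)
im=cams.read_camera("scene"); cv2.imwrite("pics/scene5.png",im[:,:,::-1])
crop("pics/scene5.png","pics/s5.png",140,90,340,240,4)
E
```

```text
time_s: 19.27
tcp_pos: [0.4876, -0.2873, 0.1684]
tool_rot: [0.002, 0.98, 0.199, 0.003]
force: [0.3, 0.0, -0.1]
opening: 0.0579
tcp [ 0.4876 -0.2873  0.1684] jaw 112.97 zaxis [ 0.0073 -0.0032 -1.    ] units [ 9.26 -9.61  0.27] f [ 0.3  0.  -0.1] op 57.9 t 19.27
turn tool z -0.0 level rotvec [ 0.0058 -0.0055  0.    ]
```

View pics/s5.png

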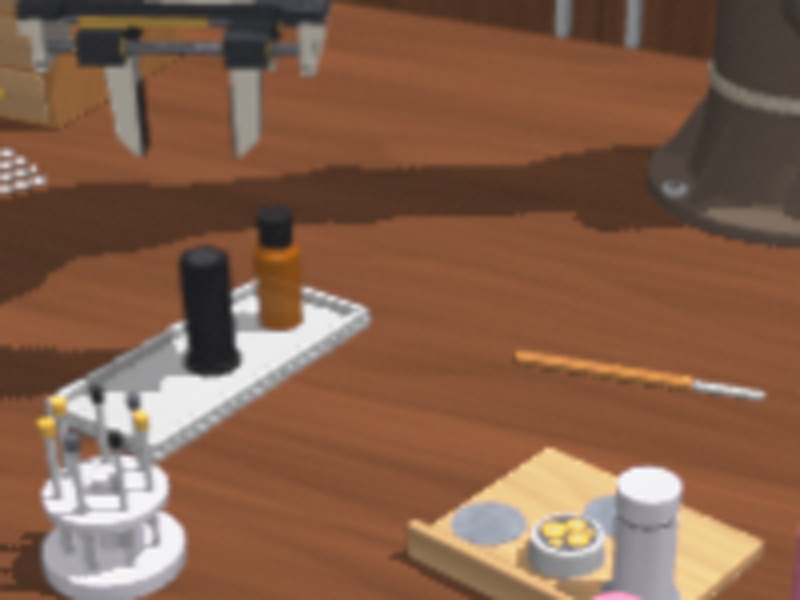

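Hex post and bottle both stand in the tray; the rack now holds the movement and the canister. On to the canister.

```bash
python3 -m pendant '[{"travel":[0.45,-0.45,0],"angular":[0.006,-0.005,0],"hand":58},{"travel":[0.87,-0.9,0],"angular":[0,0,0],"hand":58},{"travel":[0.87,-0.9,0],"angular":[0,0,0],"hand":58},{"travel":[0.87,-0.9,0],"angular":[0,0,0],"hand":58},{"travel":[0.87,-0.9,0],"angular":[0,0,0],"hand":58},{"travel":[0.87,-0.9,0],"angular":[0,0,0],"hand":58},{"travel":[0.87,-0.9,0],"angular":[0,0,0],"hand":58},{"travel":[0.87,-0.9,0],"angular":[0,0,0],"hand":58},{"travel":[0.87,-0.9,0],"angular":[0,0,0],"hand":58},{"travel":[0.87,-0.9,0],"angular":[0,0,0],"hand":58},{"travel":[0.5,-0.5,0],"angular":[0,0,0],"hand":58},{"travel":[0,0,0],"angular":[0,0,0],"hand":58}]' 20
python3 - <<'E'
from h import *
go(.631,.0865,.12,113)
E
```

```text
time_s: 20.82
tcp_pos: [0.6203, 0.0951, 0.1575]
tool_rot: [-0.007, 0.979, 0.204, -0.01]
force: [-0.4, -0.3, 0.6]
opening: 0.0581
tcp [0.6203 0.0951 0.1575] jaw 113.54 zaxis [-0.023   0.0095 -0.9997] units [0.23 0.43 1.24] f [-0.4 -0.3  0.6] op 58.1 t 20.82
turn tool z 0.01 level rotvec [-0.0179  0.0173  0.    ]
```

```bash
python3 -m pendant '[{"travel":[0.15,0.35,0],"angular":[-0.018,0.017,0.01],"hand":58},{"travel":[0,0,0.5],"angular":[0,0,0],"hand":58},{"travel":[0,0,0.3],"angular":[0,0,0],"hand":58},{"travel":[0,0,0],"angular":[0,0,0],"hand":58}]' 20
python3 - <<'E'
from h import *
go(.631,.0865,.041,113)
E
```

```text
time_s: 21.32
tcp_pos: [0.628, 0.081, 0.1304]
tool_rot: [0.002, 0.981, 0.196, -0.001]
force: [1.0, -0.2, -0.1]
opening: 0.0578
tcp [0.628  0.081  0.1304] jaw 112.61 zaxis [-0.0011 -0.0045 -1.    ] units [ 0.17 -0.14  2.98] f [ 1.  -0.2 -0.1] op 57.8 t 21.32
turn tool z -0.007 level rotvec [0.0037 0.0027 0.    ]
```

```bash
python3 -m pendant '[{"travel":[0.12,-0.15,0.1],"angular":[0.004,0,-0.007],"hand":58},{"travel":[0,0,0.8],"angular":[0,0,0],"hand":58},{"travel":[0,0,0.8],"angular":[0,0,0],"hand":58},{"travel":[0,0,0.8],"angular":[0,0,0],"hand":58},{"travel":[0,0,0.3],"angular":[0,0,0],"hand":58},{"travel":[0,0,0],"angular":[0,0,0],"hand":58}]' 20
python3 - <<'E'
from h import *
go(.631,.0865,.041,113)
im=cams.read_camera("scene"); cv2.imwrite("pics/scene6.png",im[:,:,::-1])
crop("pics/scene6.png","pics/s6.png",215,120,375,255,5)
E
```

```text
time_s: 22.08
tcp_pos: [0.6316, 0.0887, 0.0457]
tool_rot: [-0.001, 0.98, 0.2, 0.001]
force: [0.8, -0.1, 0.1]
opening: 0.0582
tcp [0.6316 0.0887 0.0457] jaw 113.09 zaxis [ 8.0e-04  2.1e-03 -1.0e+00] units [-0.05  0.06  0.16] f [ 0.8 -0.1  0.1] op 58.2 t 22.07
turn tool z 0.002 level rotvec [-0.0016 -0.0015 -0.    ]
```

View pics/s6.png

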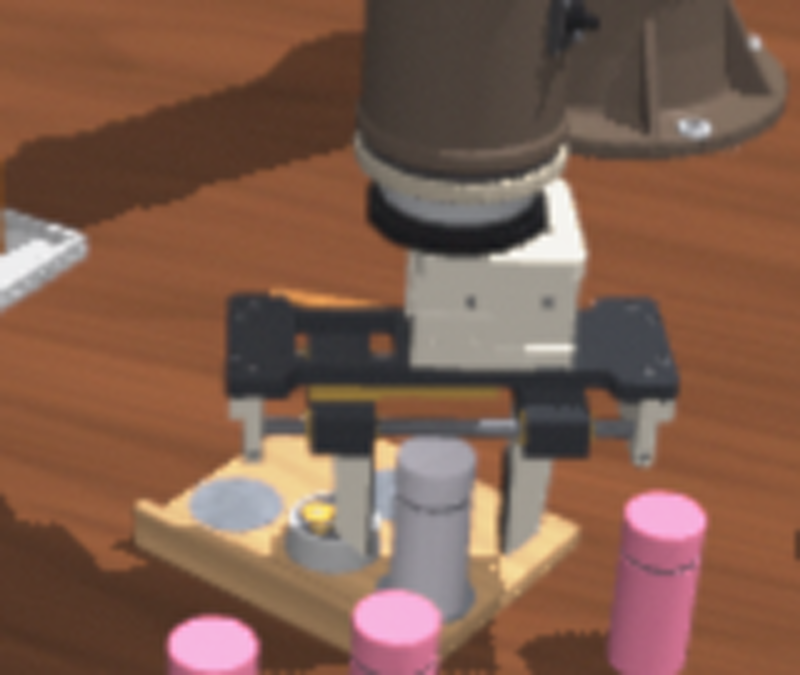

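```bash
python3 -m pendant '[{"travel":[0,0.06,0.12],"angular":[0,0,0],"hand":58},{"travel":[0,0,0],"angular":[0,0,0],"hand":58},{"travel":[0,0,0],"angular":[0,0,0],"hand":45},{"travel":[0,0,0],"angular":[0,0,0],"hand":28},{"travel":[0,0,0],"angular":[0,0,0],"hand":28},{"travel":[0,0,0],"angular":[0,0,0],"hand":28},{"travel":[0,0,0],"angular":[0,0,0],"hand":28}]' 20
python3 - <<'E'
from h import *
go(.556,-.302,.16,113)
E
```

```text
time_s: 23.0
tcp_pos: [0.6342, 0.0873, 0.045]
tool_rot: [-0.001, 0.98, 0.2, 0.003]
force: [0.0, 0.5, 1.0]
opening: 0.0357
tcp [0.6342 0.0873 0.045 ] jaw 113.09 zaxis [ 0.0054  0.0029 -1.    ] units [-7.46 10.91 -3.89] f [0.  0.5 1. ] op 35.7 t 23.0
turn tool z 0.002 level rotvec [-0.0006 -0.0061  0.    ]
```

```bash
python3 -m pendant '[{"travel":[0,0,-0.4],"angular":[0,0,0],"hand":28},{"travel":[0,0,-0.9],"angular":[0,0,0],"hand":28},{"travel":[0,0,-0.9],"angular":[0,0,0],"hand":28},{"travel":[0,0,-0.9],"angular":[0,0,0],"hand":28},{"travel":[0,0,-0.9],"angular":[0,0,0],"hand":28},{"travel":[0,0,-0.3],"angular":[0,0,0],"hand":28},{"travel":[-0.3,0.45,0],"angular":[0,0,0],"hand":28},{"travel":[-0.62,0.9,0],"angular":[0,0,0],"hand":28},{"travel":[-0.62,0.9,0],"angular":[0,0,0],"hand":28},{"travel":[-0.62,0.9,0],"angular":[0,0,0],"hand":28},{"travel":[-0.62,0.9,0],"angular":[0,0,0],"hand":28},{"travel":[-0.62,0.9,0],"angular":[0,0,0],"hand":28}]' 20
python3 - <<'E'
from h import *
go(.556,-.302,.16,113)
E
```

```text
time_s: 24.5
tcp_pos: [0.5915, -0.0984, 0.174]
tool_rot: [-0.001, 0.98, 0.201, -0.002]
force: [0.2, -0.6, -0.6]
opening: 0.0356
tcp [ 0.5915 -0.0984  0.174 ] jaw 113.21 zaxis [-0.004  0.002 -1.   ] units [-3.76  5.77  0.46] f [ 0.2 -0.6 -0.6] op 35.6 t 24.5
turn tool z 0.004 level rotvec [-0.0035  0.0029  0.    ]
```

```bash
python3 -m pendant '[{"travel":[-0.6,0.9,0],"angular":[-0.003,0.003,0],"hand":28},{"travel":[-0.6,0.9,0],"angular":[0,0,0],"hand":28},{"travel":[-0.6,0.9,0],"angular":[0,0,0],"hand":28},{"travel":[-0.6,0.9,0],"angular":[0,0,0],"hand":28},{"travel":[-0.5,0.75,0],"angular":[0,0,0],"hand":28},{"travel":[-0.2,0.3,0],"angular":[0,0,0],"hand":28},{"travel":[0,0,0],"angular":[0,0,0],"hand":28},{"travel":[0,0,0],"angular":[0,0,0],"hand":28}]' 20
python3 - <<'E'
from h import *
go(.556,-.302,.07,113)
E
```

```text
time_s: 25.5
tcp_pos: [0.5479, -0.2776, 0.1643]
tool_rot: [-0.002, 0.981, 0.196, -0.008]
force: [0.3, -0.6, -0.7]
opening: 0.0359
tcp [ 0.5479 -0.2776  0.1643] jaw 112.61 zaxis [-0.0165  0.0014 -0.9999] units [-0.02  0.88  3.14] f [ 0.3 -0.6 -0.7] op 35.9 t 25.5
turn tool z -0.007 level rotvec [-0.0076  0.0147  0.    ]
```

```bash
python3 -m pendant '[{"travel":[-0.05,0.8,0.2],"angular":[-0.007,0.015,-0.007],"hand":28},{"travel":[0,0,0.8],"angular":[0,0,0],"hand":28},{"travel":[0,0,0.8],"angular":[0,0,0],"hand":28},{"travel":[0,0,0.8],"angular":[0,0,0],"hand":28},{"travel":[0,0,0],"angular":[0,0,0],"hand":28},{"travel":[0,0,0],"angular":[0,0,0],"hand":28}]' 20
python3 - <<'E'
from h import *
go(.556,-.302,.038,113)
E
```

```text
time_s: 26.25
tcp_pos: [0.5604, -0.2918, 0.086]
tool_rot: [-0.001, 0.979, 0.205, 0.003]
force: [-0.3, 0.2, -1.3]
opening: 0.0358
tcp [ 0.5604 -0.2918  0.086 ] jaw 113.71 zaxis [ 0.0044  0.0035 -1.    ] units [-0.28  0.25  1.6 ] f [-0.3  0.2 -1.3] op 35.8 t 26.25
turn tool z 0.012 level rotvec [-0.0015 -0.0055  0.    ]
```

```bash
python3 -m pendant '[{"travel":[-0.25,0.25,0.5],"angular":[-0.001,-0.005,0.012],"hand":28},{"travel":[0,0,0.5],"angular":[0,0,0],"hand":28},{"travel":[0,0,0.3],"angular":[0,0,0],"hand":28},{"travel":[0,0,0.1],"angular":[0,0,0],"hand":28},{"travel":[0,0,0],"angular":[0,0,0],"hand":28}]' 20
python3 - <<'E'
from h import *
go(.556,-.302,.038,113)
E
```

```text
time_s: 26.88
tcp_pos: [0.5573, -0.3026, 0.0426]
tool_rot: [0.0, 0.98, 0.199, 0.001]
force: [-0.2, 0.0, -0.9]
opening: 0.0353
tcp [ 0.5573 -0.3026  0.0426] jaw 112.97 zaxis [ 2.e-03 -6.e-04 -1.e+00] units [-0.03 -0.04  0.15] f [-0.2  0.  -0.9] op 35.3 t 26.88
turn tool z -0.001 level rotvec [ 0.0013 -0.0016 -0.    ]
```

```bash
python3 -m pendant '[{"travel":[0,0,0.13],"angular":[0,0,0],"hand":28},{"travel":[0,0,0.03],"angular":[0,0,0],"hand":34},{"travel":[0,0,0.03],"angular":[0,0,0],"hand":39},{"travel":[0,0,0],"angular":[0,0,0],"hand":50},{"travel":[0,0,0],"angular":[0,0,0],"hand":60},{"travel":[0,0,0],"angular":[0,0,0],"hand":60},{"travel":[0,0,-0.5],"angular":[0,0,0],"hand":60},{"travel":[0,0,-0.9],"angular":[0,0,0],"hand":60},{"travel":[0,0,-0.9],"angular":[0,0,0],"hand":60},{"travel":[0,0,-0.9],"angular":[0,0,0],"hand":60},{"travel":[0,0,-0.6],"angular":[0,0,0],"hand":60},{"travel":[0,0,0],"angular":[0,0,0],"hand":60}]' 20
python3 - <<'E'
from h import *
go(.609,.031,.13,74.4)
for n in ("scene","top"):
    im=cams.read_camera(n); cv2.imwrite(f"pics/{n}7.png",im[:,:,::-1])
crop("pics/scene7.png","pics/s7.png",140,90,340,240,4)
crop("pics/top7.png","pics/t7.png",215,155,325,255,7)
E
```

```text
time_s: 28.38
tcp_pos: [0.5587, -0.3027, 0.1609]
tool_rot: [0.002, 0.98, 0.199, 0.004]
force: [0.7, 0.7, -0.0]
opening: 0.0601
tcp [ 0.5587 -0.3027  0.1609] jaw 113.0 zaxis [ 0.0078 -0.0028 -1.    ] units [ 5.88 -9.59  1.01] f [ 0.7  0.7 -0. ] op 60.1 t 28.38
turn tool z 0.674 level rotvec [ 0.0056 -0.0061 -0.    ]
```

View pics/s7.png

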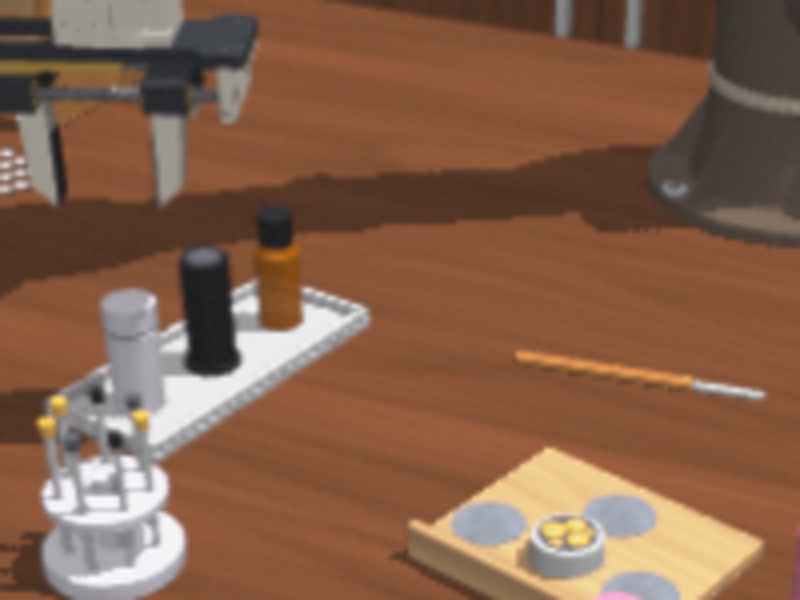

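View pics/t7.png

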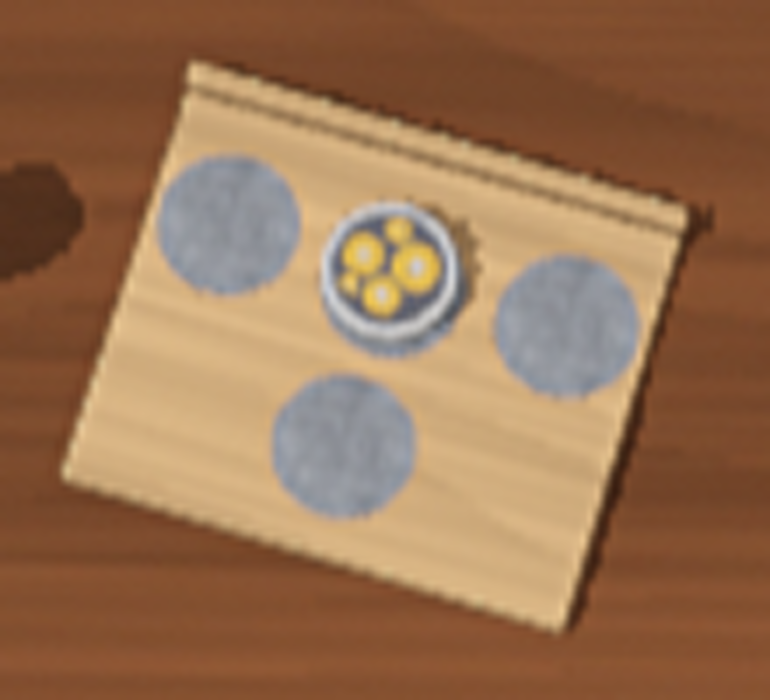

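```bash
python3 -m pendant '[{"travel":[0.4,-0.6,0],"angular":[0.006,-0.006,0],"hand":60},{"travel":[0.6,-0.97,0],"angular":[0,0,0],"hand":60},{"travel":[0.6,-0.97,0],"angular":[0,0,0],"hand":60},{"travel":[0.6,-0.97,0],"angular":[0,0,0],"hand":60},{"travel":[0.6,-0.97,0],"angular":[0,0,0],"hand":60},{"travel":[0.6,-0.97,0],"angular":[0,0,0],"hand":60},{"travel":[0.6,-0.97,0],"angular":[0,0,0],"hand":60},{"travel":[0.6,-0.97,0],"angular":[0,0,0],"hand":60},{"travel":[0.6,-0.97,0],"angular":[0,0,0],"hand":60},{"travel":[0.4,-0.7,0],"angular":[0,0,0],"hand":60},{"travel":[0,0,0],"angular":[0,0,0.168],"hand":60},{"travel":[0,0,0],"angular":[0,0,0.168],"hand":60}]' 20
python3 -m pendant '[{"travel":[0,0,0],"angular":[0,0,0.168],"hand":60},{"travel":[0,0,0],"angular":[0,0,0.168],"hand":60},{"travel":[0,0,0],"angular":[0,0,0],"hand":60},{"travel":[0,0,0],"angular":[0,0,0],"hand":60}]' 20
python3 - <<'E'
from h import *
go(.609,.031,.1,74.4)
E
```

```text
time_s: 29.98
tcp_pos: [0.5977, 0.0475, 0.1485]
tool_rot: [-0.007, 0.999, 0.036, -0.013]
force: [0.4, -0.8, -0.2]
opening: 0.06
time_s: 30.48
tcp_pos: [0.5937, 0.0548, 0.1451]
tool_rot: [-0.005, 0.991, -0.131, -0.018]
force: [-0.9, 0.4, -0.6]
opening: 0.0606
tcp [0.5937 0.0548 0.1451] jaw 74.92 zaxis [-0.0353  0.0147 -0.9993] units [0.76 0.64 1.47] f [-0.9  0.4 -0.6] op 60.6 t 30.48
turn tool z 0.009 level rotvec [-0.005   0.0379  0.    ]
```

```bash
python3 -m pendant '[{"travel":[0.6,0.65,0.4],"angular":[-0.005,0.038,0.009],"hand":60},{"travel":[0,0,0.6],"angular":[0,0,0],"hand":60},{"travel":[0,0,0],"angular":[0,0,0],"hand":60},{"travel":[0,0,0],"angular":[0,0,0],"hand":60}]' 20
python3 - <<'E'
from h import *
go(.609,.031,.04,74.4)
E
```

```text
time_s: 30.98
tcp_pos: [0.6055, 0.0327, 0.1137]
tool_rot: [-0.0, 0.992, -0.13, 0.0]
force: [0.7, 0.3, -0.0]
opening: 0.0601
tcp [0.6055 0.0327 0.1137] jaw 75.07 zaxis [ 3.e-04  6.e-04 -1.e+00] units [0.13 0.03 2.46] f [ 0.7  0.3 -0. ] op 60.1 t 30.98
turn tool z 0.012 level rotvec [-0.0007 -0.0001  0.    ]
```

```bash
python3 -m pendant '[{"travel":[0.12,0.03,0.5],"angular":[0,0,0.01],"hand":60},{"travel":[0,0,0.8],"angular":[0,0,0],"hand":60},{"travel":[0,0,0.7],"angular":[0,0,0],"hand":60},{"travel":[0,0,0.2],"angular":[0,0,0],"hand":60},{"travel":[0,0,0],"angular":[0,0,0],"hand":60},{"travel":[0,0,0],"angular":[0,0,0],"hand":60}]' 20
python3 - <<'E'
from h import *
go(.609,.031,.016,74.4)
im=cams.read_camera("scene"); cv2.imwrite("pics/scene8.png",im[:,:,::-1])
crop("pics/scene8.png","pics/s8.png",215,120,375,255,5)
E
```

```text
time_s: 31.72
tcp_pos: [0.6111, 0.0313, 0.0463]
tool_rot: [-0.001, 0.991, -0.135, 0.002]
force: [-0.1, 0.8, 0.1]
opening: 0.0601
tcp [0.6111 0.0313 0.0463] jaw 74.52 zaxis [ 0.004   0.0013 -1.    ] units [-0.07  0.03  1.01] f [-0.1  0.8  0.1] op 60.1 t 31.73
turn tool z 0.002 level rotvec [-0.0023 -0.0035  0.    ]
```

View pics/s8.png

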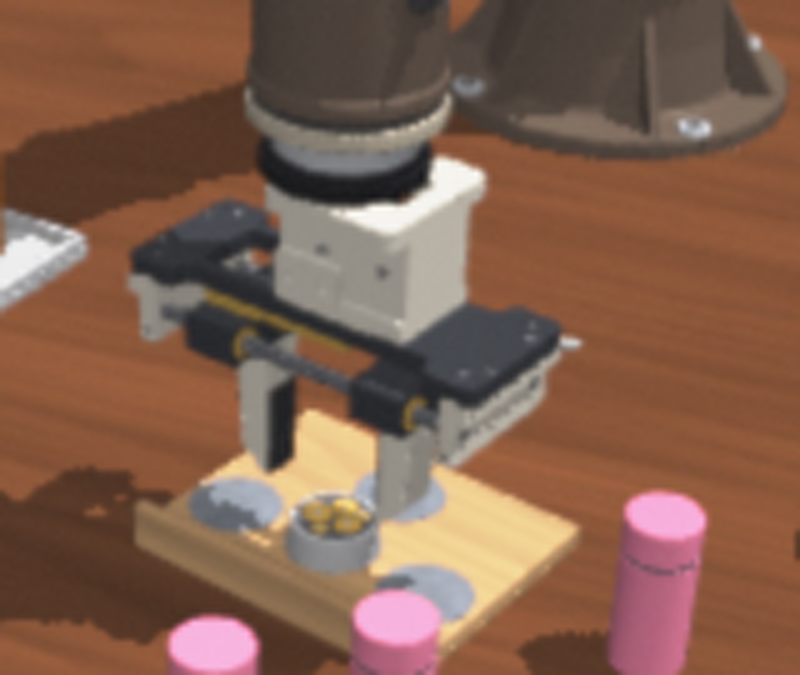

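```bash
python3 -m pendant '[{"travel":[-0.05,0.03,0.4],"angular":[-0.002,-0.003,0],"hand":60},{"travel":[0,0,0.3],"angular":[0,0,0],"hand":60},{"travel":[0,0,0.2],"angular":[0,0,0],"hand":60},{"travel":[0,0,0],"angular":[0,0,0],"hand":60},{"travel":[0,0,0],"angular":[0,0,0],"hand":60}]' 20
python3 - <<'E'
from h import *
go(.609,.031,.016,74.4)
E
```

```text
time_s: 32.4
tcp_pos: [0.6099, 0.0309, 0.0182]
tool_rot: [-0.0, 0.991, -0.135, 0.001]
force: [-0.5, 0.1, -0.2]
opening: 0.0598
tcp [0.6099 0.0309 0.0182] jaw 74.52 zaxis [ 1.7e-03  2.0e-04 -1.0e+00] units [-0.03  0.    0.07] f [-0.5  0.1 -0.2] op 59.8 t 32.4
turn tool z 0.002 level rotvec [-0.0007 -0.0016 -0.    ]
```

```bash
python3 -m pendant '[{"travel":[0,0,0.04],"angular":[0,0,0],"hand":55},{"travel":[0,0,0],"angular":[0,0,0],"hand":48},{"travel":[0,0,0],"angular":[0,0,0],"hand":38},{"travel":[0,0,0],"angular":[0,0,0],"hand":38},{"travel":[0,0,0],"angular":[0,0,0],"hand":38},{"travel":[0,0,0],"angular":[0,0,0],"hand":38}]' 20
python3 - <<'E'
from h import *
go(.4885,.2835,.1,74.4)
im=cams.read_camera("scene"); cv2.imwrite("pics/scene9.png",im[:,:,::-1])
crop("pics/scene9.png","pics/s9.png",215,120,375,255,5)
E
```

```text
time_s: 33.15
tcp_pos: [0.6103, 0.0309, 0.0175]
tool_rot: [-0.0, 0.991, -0.135, 0.001]
force: [-1.0, 0.5, -0.7]
opening: 0.0434
tcp [0.6103 0.0309 0.0175] jaw 74.51 zaxis [ 2.6e-03  4.0e-04 -1.0e+00] units [-6.15 -7.03 -2.76] f [-1.   0.5 -0.7] op 43.4 t 33.15
turn tool z 0.002 level rotvec [-0.001  -0.0024 -0.    ]
```

View pics/s9.png

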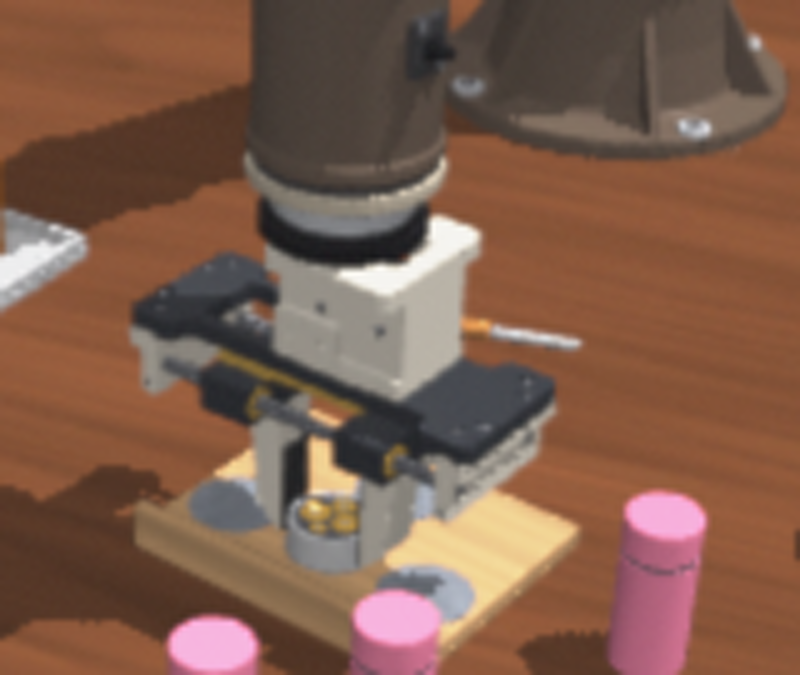

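```bash
python3 -m pendant '[{"travel":[0,0,-0.2],"angular":[0,0,0],"hand":38},{"travel":[0,0,-0.6],"angular":[0,0,0],"hand":38},{"travel":[0,0,-0.8],"angular":[0,0,0],"hand":38},{"travel":[0,0,-0.8],"angular":[0,0,0],"hand":38},{"travel":[0,0,-0.4],"angular":[0,0,0],"hand":38},{"travel":[0,0,0],"angular":[0,0,0],"hand":38},{"travel":[-0.35,-0.4,0],"angular":[0,0,0],"hand":38},{"travel":[-0.65,-0.75,0],"angular":[0,0,0],"hand":38},{"travel":[-0.65,-0.75,0],"angular":[0,0,0],"hand":38},{"travel":[-0.65,-0.75,0],"angular":[0,0,0],"hand":38},{"travel":[-0.65,-0.75,0],"angular":[0,0,0],"hand":38}]' 25
python3 - <<'E'
from h import *
go(.4885,.2835,.1,74.4)
E
```

```text
time_s: 34.58
tcp_pos: [0.5468, 0.1576, 0.104]
tool_rot: [0.0, 0.991, -0.136, -0.001]
force: [0.4, 0.4, -0.7]
opening: 0.0432
tcp [0.5468 0.1576 0.104 ] jaw 74.39 zaxis [-1.8e-03 -4.0e-04 -1.0e+00] units [-3.   -3.52  0.14] f [ 0.4  0.4 -0.7] op 43.2 t 34.58
turn tool z -0.0 level rotvec [0.0009 0.0017 0.    ]
```

```bash
python3 -m pendant '[{"travel":[-0.6,-0.7,0],"angular":[0,0,0],"hand":38},{"travel":[-0.6,-0.7,0],"angular":[0,0,0],"hand":38},{"travel":[-0.6,-0.7,0],"angular":[0,0,0],"hand":38},{"travel":[-0.45,-0.5,0],"angular":[0,0,0],"hand":38},{"travel":[-0.2,-0.2,0],"angular":[0,0,0],"hand":38},{"travel":[0,0,0],"angular":[0,0,0],"hand":38},{"travel":[0,0,0],"angular":[0,0,0],"hand":38}]' 25
python3 - <<'E'
from h import *
go(.4885,.2835,.04,74.4)
for n in ("scene","top"):
    im=cams.read_camera(n); cv2.imwrite(f"pics/{n}10.png",im[:,:,::-1])
E
```

```text
time_s: 35.45
tcp_pos: [0.487, 0.2671, 0.0987]
tool_rot: [0.002, 0.991, -0.131, -0.006]
force: [0.3, -0.4, -0.7]
opening: 0.0431
tcp [0.487  0.2671 0.0987] jaw 74.97 zaxis [-0.0129 -0.0026 -0.9999] units [-0.07 -0.55  1.95] f [ 0.3 -0.4 -0.7] op 43.1 t 35.45
turn tool z 0.01 level rotvec [0.0059 0.0118 0.    ]
```

View pics/scene10.png

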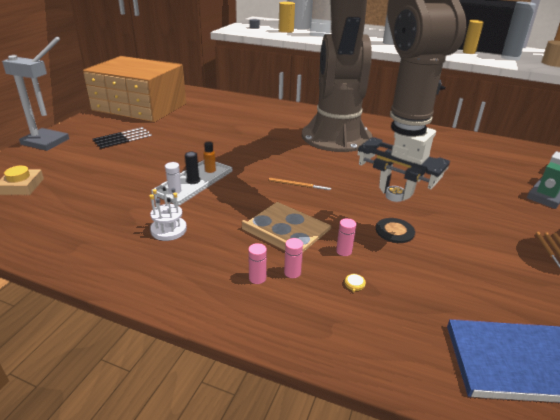

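```bash
python3 -m pendant '[{"travel":[0,-0.5,0.4],"angular":[0.006,0.012,0.01],"hand":38},{"travel":[0,0,0.7],"angular":[0,0,0],"hand":38},{"travel":[0,0,0.4],"angular":[0,0,0],"hand":38},{"travel":[0,0,0],"angular":[0,0,0],"hand":38},{"travel":[0,0,0],"angular":[0,0,0],"hand":38}]' 25
python3 - <<'E'
from h import *
go(.4885,.2835,.0135,74.4)
im=cv2.imread("pics/scene7.png"); crop("pics/scene7.png","pics/pads.png",370,210,425,250,12)
E
```

```text
time_s: 36.17
tcp_pos: [0.4939, 0.2789, 0.0536]
tool_rot: [-0.0, 0.99, -0.139, 0.002]
force: [0.1, 1.0, -0.3]
opening: 0.0432
tcp [0.4939 0.2789 0.0536] jaw 74.01 zaxis [ 3.2e-03  2.0e-04 -1.0e+00] units [-0.22 -0.1   1.34] f [ 0.1  1.  -0.3] op 43.2 t 36.17
turn tool z -0.007 level rotvec [-0.0011 -0.003   0.    ]
```

View pics/pads.png

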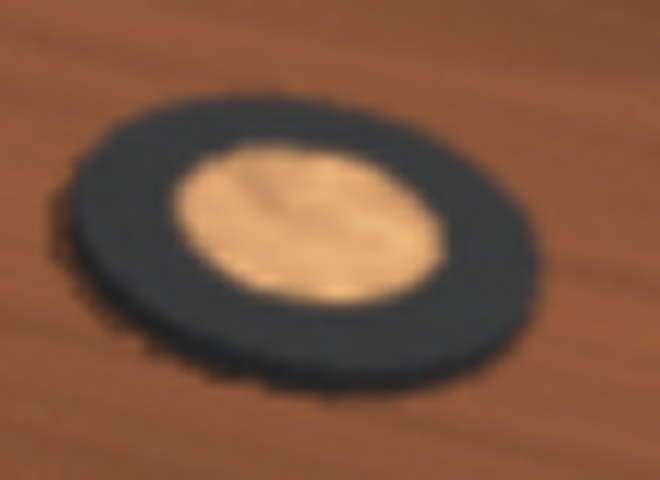

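```bash
python3 -c "
from h import *
print(onz('scene',395.3,228.2,.008))"
python3 -m pendant '[{"travel":[-0.18,-0.12,0.4],"angular":[-0.001,-0.003,0],"hand":38},{"travel":[0,0,0.4],"angular":[0,0,0],"hand":38},{"travel":[0,0,0.2],"angular":[0,0,0],"hand":38},{"travel":[0,0,0],"angular":[0,0,0],"hand":38},{"travel":[0,0,0],"angular":[0,0,0],"hand":38}]' 25
python3 - <<'E'
from h import *
go(.4895,.284,.0135,74.4)
E
```

```text
[0.49172677 0.28453018 0.008     ]
time_s: 36.8
tcp_pos: [0.4899, 0.2845, 0.0222]
tool_rot: [-0.0, 0.99, -0.139, 0.0]
force: [0.1, -0.2, -1.6]
opening: 0.0429
tcp [0.4899 0.2845 0.0222] jaw 74.01 zaxis [ 7.e-04  7.e-04 -1.e+00] units [-0.01  0.02  0.29] f [ 0.1 -0.2 -1.6] op 42.9 t 36.8
turn tool z -0.007 level rotvec [-0.0009 -0.0005 -0.    ]
```

```bash
python3 -m pendant '[{"travel":[0,0,0.15],"angular":[-0.001,0,0],"hand":38},{"travel":[0,0,0.08],"angular":[0,0,0],"hand":38},{"travel":[0,0,0.03],"angular":[0,0,0],"hand":38},{"travel":[0,0,0],"angular":[0,0,0],"hand":38}]' 25
python3 - <<'E'
from h import *
go(.4895,.284,.0135,74.4)
E
```

```text
time_s: 37.3
tcp_pos: [0.4903, 0.2845, 0.0143]
tool_rot: [-0.0, 0.99, -0.139, 0.001]
force: [-0.1, -0.3, -1.3]
opening: 0.0433
tcp [0.4903 0.2845 0.0143] jaw 74.0 zaxis [ 1.2e-03  1.0e-04 -1.0e+00] units [-0.02  0.02  0.03] f [-0.1 -0.3 -1.3] op 43.3 t 37.3
turn tool z -0.007 level rotvec [-0.0004 -0.0012 -0.    ]
```

```bash
python3 -m pendant '[{"travel":[0,0,0.04],"angular":[0,0,0],"hand":38},{"travel":[0,0,0.03],"angular":[0,0,0],"hand":38},{"travel":[0,0,0],"angular":[0,0,0],"hand":38}]' 25
python3 - <<'E'
from h import *
go(.4895,.284,.0135,74.4)
im=cams.read_camera("scene"); cv2.imwrite("pics/scene11.png",im[:,:,::-1])
crop("pics/scene11.png","pics/s11.png",340,150,450,250,7)
E
```

```text
time_s: 37.67
tcp_pos: [0.4905, 0.2847, 0.0136]
tool_rot: [-0.0, 0.99, -0.139, 0.001]
force: [0.6, 1.5, 0.8]
opening: 0.0435
tcp [0.4905 0.2847 0.0136] jaw 74.0 zaxis [ 2.1e-03  5.0e-04 -1.0e+00] units [-0.03  0.03  0.  ] f [0.6 1.5 0.8] op 43.5 t 37.67
turn tool z -0.007 level rotvec [-0.001  -0.0019 -0.    ]
```

View pics/s11.png

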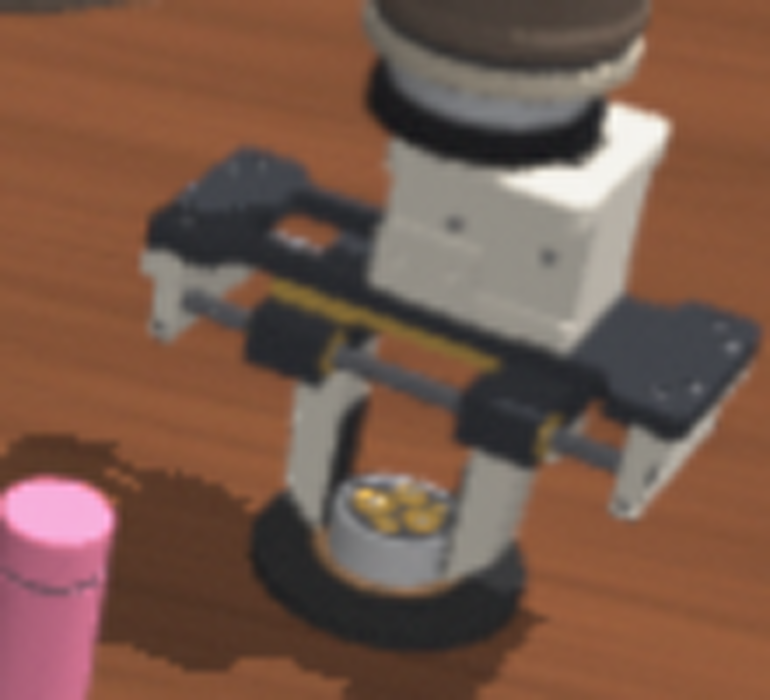

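Movement touches down, centred on the cork. Release and rise.

```bash
python3 -m pendant '[{"travel":[0,0,0],"angular":[0,0,0],"hand":45},{"travel":[0,0,0],"angular":[0,0,0],"hand":52},{"travel":[0,0,0],"angular":[0,0,0],"hand":62},{"travel":[0,0,0],"angular":[0,0,0],"hand":62},{"travel":[0,0,0],"angular":[0,0,0],"hand":62},{"travel":[0,0,-0.4],"angular":[0,0,0],"hand":62},{"travel":[0,0,-0.8],"angular":[0,0,0],"hand":62},{"travel":[0,0,-0.9],"angular":[0,0,0],"hand":60},{"travel":[0,0,-0.9],"angular":[0,0,0],"hand":60},{"travel":[0,0,-0.9],"angular":[0,0,0],"hand":60},{"travel":[0,0,-0.9],"angular":[0,0,0],"hand":60},{"travel":[0,0,0],"angular":[0,0,0],"hand":60}]' 20
python3 - <<'E'
from h import *
go(.5573,-.3026,.16,113)
im=cams.read_camera("scene"); cv2.imwrite("pics/scene12.png",im[:,:,::-1])
crop("pics/scene12.png","pics/s12.png",340,190,430,260,8)
E
```

```text
time_s: 39.22
tcp_pos: [0.4904, 0.2851, 0.1669]
tool_rot: [-0.002, 0.99, -0.139, 0.002]
force: [0.8, -0.0, -0.0]
opening: 0.0601
tcp [0.4904 0.2851 0.1669] jaw 74.02 zaxis [ 0.0045  0.0024 -1.    ] units [ 7.54 18.22  0.19] f [ 0.8 -0.  -0. ] op 60.1 t 39.23
turn tool z -0.68 level rotvec [-0.0036 -0.0036  0.    ]
```

View pics/s12.png

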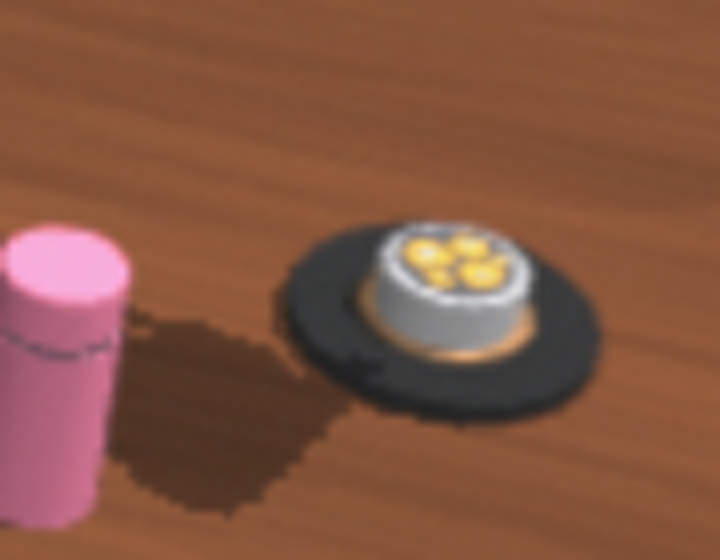

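```bash
python3 -m pendant '[{"travel":[0,0,0],"angular":[0,0,-0.17],"hand":60},{"travel":[0,0,0],"angular":[0,0,-0.17],"hand":60},{"travel":[0,0,0],"angular":[0,0,-0.17],"hand":60},{"travel":[0,0,0],"angular":[0,0,-0.17],"hand":60},{"travel":[-0.15,0.5,-0.1],"angular":[0,0,0],"hand":60},{"travel":[-0.29,0.98,-0.05],"angular":[0,0,0],"hand":60},{"travel":[-0.29,0.98,0],"angular":[0,0,0],"hand":60},{"travel":[-0.29,0.98,0],"angular":[0,0,0],"hand":60},{"travel":[-0.29,0.98,0],"angular":[0,0,0],"hand":60},{"travel":[-0.29,0.98,0],"angular":[0,0,0],"hand":60},{"travel":[-0.29,0.98,0],"angular":[0,0,0],"hand":60},{"travel":[-0.29,0.98,0],"angular":[0,0,0],"hand":60}]' 20
python3 - <<'E'
from h import *
go(.5575,-.3026,.16,113)
E
```

```text
time_s: 40.78
tcp_pos: [0.5123, 0.0399, 0.1658]
tool_rot: [0.002, 0.981, 0.192, -0.005]
force: [1.0, -0.5, 0.2]
opening: 0.0597
tcp [0.5123 0.0399 0.1658] jaw 112.16 zaxis [-0.0082 -0.0057 -1.    ] units [-2.91 11.14  0.25] f [ 1.  -0.5  0.2] op 59.7 t 40.77
turn tool z -0.015 level rotvec [0.0022 0.0097 0.    ]
```

```bash
python3 -m pendant '[{"travel":[-0.26,0.98,0],"angular":[0.002,0.01,-0.015],"hand":60},{"travel":[-0.26,0.98,0],"angular":[0,0,0],"hand":60},{"travel":[-0.26,0.98,0],"angular":[0,0,0],"hand":60},{"travel":[-0.26,0.98,0],"angular":[0,0,0],"hand":60},{"travel":[-0.26,0.98,0],"angular":[0,0,0],"hand":60},{"travel":[-0.26,0.98,0],"angular":[0,0,0],"hand":60},{"travel":[-0.26,0.98,0],"angular":[0,0,0],"hand":60},{"travel":[-0.26,0.98,0],"angular":[0,0,0],"hand":60},{"travel":[-0.26,0.98,0],"angular":[0,0,0],"hand":60},{"travel":[-0.2,0.8,0],"angular":[0,0,0],"hand":60},{"travel":[0,0.2,0],"angular":[0,0,0],"hand":60},{"travel":[0,0,0],"angular":[0,0,0],"hand":60}]' 20
python3 - <<'E'
from h import *
go(.5575,-.3026,.12,113)
E
```

```text
time_s: 42.28
tcp_pos: [0.5374, -0.287, 0.1637]
tool_rot: [0.0, 0.986, 0.166, -0.005]
force: [0.3, -0.0, 0.1]
opening: 0.0601
tcp [ 0.5374 -0.287   0.1637] jaw 109.14 zaxis [-0.0095 -0.0026 -1.    ] units [0.48 0.71 1.45] f [ 0.3 -0.   0.1] op 60.1 t 42.27
turn tool z -0.067 level rotvec [-0.0007  0.0099 -0.    ]
```

```bash
python3 -m pendant '[{"travel":[0.45,0.7,0.2],"angular":[-0.001,0.01,-0.067],"hand":60},{"travel":[0,0,0.6],"angular":[0,0,0],"hand":60},{"travel":[0,0,0],"angular":[0,0,0],"hand":60},{"travel":[0,0,0],"angular":[0,0,0],"hand":60}]' 20
python3 - <<'E'
from h import *
go(.5575,-.3026,.0385,113)
E
```

```text
time_s: 42.78
tcp_pos: [0.5564, -0.2972, 0.1385]
tool_rot: [-0.002, 0.98, 0.2, -0.0]
force: [0.5, -1.5, -0.2]
opening: 0.0598
tcp [ 0.5564 -0.2972  0.1385] jaw 113.07 zaxis [-0.0015  0.0031 -1.    ] units [-0.04  0.19  3.33] f [ 0.5 -1.5 -0.2] op 59.8 t 42.77
turn tool z 0.001 level rotvec [-0.0034  0.0002  0.    ]
```

```bash
python3 -m pendant '[{"travel":[-0.04,0.18,0.1],"angular":[-0.003,0,0],"hand":60},{"travel":[0,0,0.8],"angular":[0,0,0],"hand":60},{"travel":[0,0,0.8],"angular":[0,0,0],"hand":60},{"travel":[0,0,0.8],"angular":[0,0,0],"hand":60},{"travel":[0,0,0.5],"angular":[0,0,0],"hand":60},{"travel":[0,0,0.1],"angular":[0,0,0],"hand":60},{"travel":[0,0,0],"angular":[0,0,0],"hand":60}]' 20
python3 - <<'E'
from h import *
go(.5575,-.3026,.0385,113)
im=cams.read_camera("scene"); cv2.imwrite("pics/scene13.png",im[:,:,::-1])
crop("pics/scene13.png","pics/s13.png",120,90,280,220,5)
E
```

```text
time_s: 43.65
tcp_pos: [0.5591, -0.3041, 0.046]
tool_rot: [0.002, 0.98, 0.199, 0.002]
force: [0.5, -0.1, 0.3]
opening: 0.0599
tcp [ 0.5591 -0.3041  0.046 ] jaw 112.99 zaxis [ 0.0047 -0.0033 -1.    ] units [-0.03 -0.07  0.25] f [ 0.5 -0.1  0.3] op 59.9 t 43.65
turn tool z -0.0 level rotvec [ 0.0049 -0.003   0.    ]
```

View pics/s13.png

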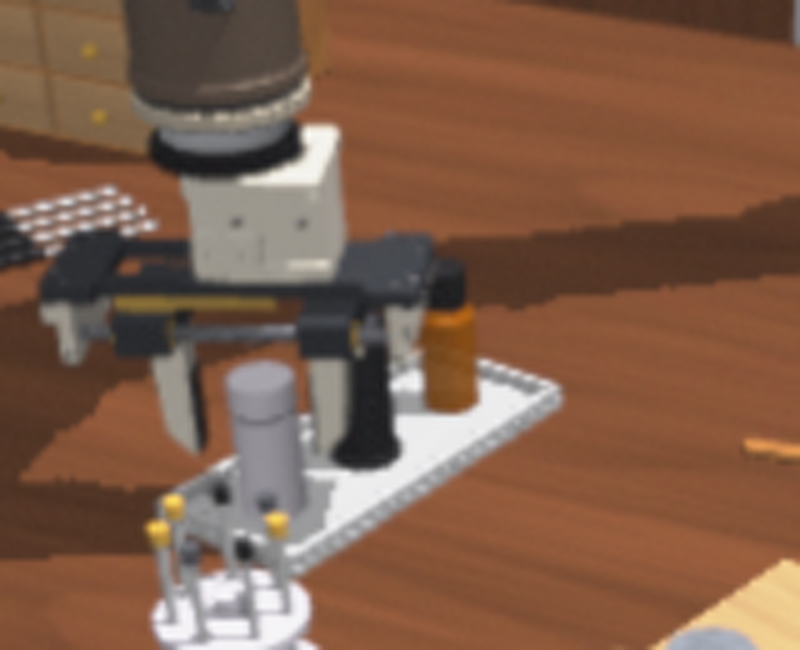

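```bash
python3 -m pendant '[{"travel":[-0.03,-0.05,0.2],"angular":[0.004,-0.003,0],"hand":60},{"travel":[0,0,0],"angular":[0,0,0],"hand":60},{"travel":[0,0,0],"angular":[0,0,0],"hand":45},{"travel":[0,0,0],"angular":[0,0,0],"hand":28},{"travel":[0,0,0],"angular":[0,0,0],"hand":28},{"travel":[0,0,0],"angular":[0,0,0],"hand":28},{"travel":[0,0,0],"angular":[0,0,0],"hand":28}]' 20
python3 - <<'E'
from h import *
go(.6342,.0873,.16,113)
E
```

```text
time_s: 44.58
tcp_pos: [0.5588, -0.3035, 0.0417]
tool_rot: [0.001, 0.98, 0.199, 0.001]
force: [-0.0, -0.8, -0.2]
opening: 0.036
tcp [ 0.5588 -0.3035  0.0417] jaw 112.98 zaxis [ 0.003  -0.0019 -1.    ] units [  7.41 -11.    -3.96] f [-0.  -0.8 -0.2] op 36.0 t 44.58
turn tool z -0.0 level rotvec [ 0.0029 -0.002   0.    ]
```

```bash
python3 -m pendant '[{"travel":[0,0,-0.4],"angular":[0,0,0],"hand":28},{"travel":[0,0,-0.9],"angular":[0,0,0],"hand":28},{"travel":[0,0,-0.9],"angular":[0,0,0],"hand":28},{"travel":[0,0,-0.9],"angular":[0,0,0],"hand":28},{"travel":[0,0,-0.9],"angular":[0,0,0],"hand":28},{"travel":[0,0,-0.3],"angular":[0,0,0],"hand":28},{"travel":[0.3,-0.45,0],"angular":[0.003,-0.002,0],"hand":28},{"travel":[0.61,-0.9,0],"angular":[0,0,0],"hand":28},{"travel":[0.61,-0.9,0],"angular":[0,0,0],"hand":28},{"travel":[0.61,-0.9,0],"angular":[0,0,0],"hand":28},{"travel":[0.61,-0.9,0],"angular":[0,0,0],"hand":28},{"travel":[0.61,-0.9,0],"angular":[0,0,0],"hand":28}]' 20
python3 - <<'E'
from h import *
go(.6342,.0873,.16,113)
E
```

```text
time_s: 46.08
tcp_pos: [0.5902, -0.1176, 0.1716]
tool_rot: [-0.003, 0.98, 0.199, -0.004]
force: [-0.4, 0.2, -1.3]
opening: 0.036
tcp [ 0.5902 -0.1176  0.1716] jaw 112.91 zaxis [-0.009   0.0036 -1.    ] units [ 4.01 -5.72  0.4 ] f [-0.4  0.2 -1.3] op 36.0 t 46.08
turn tool z -0.002 level rotvec [-0.0068  0.0068 -0.    ]
```

```bash
python3 -m pendant '[{"travel":[0.63,-0.9,0],"angular":[-0.007,0.007,0],"hand":28},{"travel":[0.63,-0.9,0],"angular":[0,0,0],"hand":28},{"travel":[0.63,-0.9,0],"angular":[0,0,0],"hand":28},{"travel":[0.63,-0.9,0],"angular":[0,0,0],"hand":28},{"travel":[0.6,-0.8,0],"angular":[0,0,0],"hand":28},{"travel":[0.3,-0.4,0],"angular":[0,0,0],"hand":28},{"travel":[0,0,0],"angular":[0,0,0],"hand":28},{"travel":[0,0,0],"angular":[0,0,0],"hand":28}]' 20
python3 - <<'E'
from h import *
go(.6342,.0873,.0487,113)
E
```

```text
time_s: 47.08
tcp_pos: [0.6214, 0.072, 0.1622]
tool_rot: [-0.003, 0.979, 0.204, -0.008]
force: [0.2, -1.0, -0.3]
opening: 0.0358
tcp [0.6214 0.072  0.1622] jaw 113.55 zaxis [-0.016   0.0029 -0.9999] units [ 0.65 -0.26  3.78] f [ 0.2 -1.  -0.3] op 35.8 t 47.08
turn tool z 0.01 level rotvec [-0.0091  0.0135  0.    ]
```

```bash
python3 -m pendant '[{"travel":[0.55,-0.3,0.2],"angular":[-0.009,0.014,0.01],"hand":28},{"travel":[0,0,0.7],"angular":[0,0,0],"hand":28},{"travel":[0,0,0.7],"angular":[0,0,0],"hand":28},{"travel":[0,0,0.3],"angular":[0,0,0],"hand":28},{"travel":[0,0,0],"angular":[0,0,0],"hand":28},{"travel":[0,0,0],"angular":[0,0,0],"hand":28}]' 20
python3 - <<'E'
from h import *
go(.6342,.0873,.0487,113)
E
```

```text
time_s: 47.82
tcp_pos: [0.6364, 0.086, 0.1036]
tool_rot: [0.001, 0.981, 0.196, 0.003]
force: [-0.3, 0.8, -0.7]
opening: 0.0353
tcp [0.6364 0.086  0.1036] jaw 112.55 zaxis [ 6.3e-03 -3.0e-04 -1.0e+00] units [-0.06 -0.07  1.83] f [-0.3  0.8 -0.7] op 35.3 t 47.83
turn tool z -0.008 level rotvec [ 0.0027 -0.0057 -0.    ]
```

```bash
python3 -m pendant '[{"travel":[-0.05,-0.07,0.4],"angular":[0.003,-0.006,-0.008],"hand":28},{"travel":[0,0,0.6],"angular":[0,0,0],"hand":28},{"travel":[0,0,0.4],"angular":[0,0,0],"hand":28},{"travel":[0,0,0.15],"angular":[0,0,0],"hand":28},{"travel":[0,0,0],"angular":[0,0,0],"hand":28},{"travel":[0,0,0],"angular":[0,0,0],"hand":28}]' 20
python3 - <<'E'
from h import *
go(.6342,.0873,.0487,113)
E
```

```text
time_s: 48.58
tcp_pos: [0.6346, 0.0875, 0.0545]
tool_rot: [-0.0, 0.98, 0.2, 0.0]
force: [-0.1, 1.4, -0.4]
opening: 0.0352
tcp [0.6346 0.0875 0.0545] jaw 113.02 zaxis [ 1.e-04  3.e-04 -1.e+00] units [-0.01  0.    0.19] f [-0.1  1.4 -0.4] op 35.2 t 48.58
turn tool z 0.0 level rotvec [-0.0002 -0.0002 -0.    ]
```

```bash
python3 -m pendant '[{"travel":[0,0,0.15],"angular":[0,0,0],"hand":28},{"travel":[0,0,0.04],"angular":[0,0,0],"hand":28},{"travel":[0,0,0],"angular":[0,0,0],"hand":28}]' 20
python3 - <<'E'
from h import *
go(.6342,.0873,.0487,113)
im=cams.read_camera("scene"); cv2.imwrite("pics/scene14.png",im[:,:,::-1])
crop("pics/scene14.png","pics/s14.png",215,120,375,255,5)
E
```

```text
time_s: 48.95
tcp_pos: [0.6352, 0.0876, 0.0492]
tool_rot: [-0.0, 0.98, 0.199, 0.001]
force: [0.2, -0.0, -0.6]
opening: 0.0355
tcp [0.6352 0.0876 0.0492] jaw 113.01 zaxis [ 1.6e-03  6.0e-04 -1.0e+00] units [-0.03 -0.    0.02] f [ 0.2 -0.  -0.6] op 35.5 t 48.95
turn tool z 0.0 level rotvec [ 0.0001 -0.0017  0.    ]
```

View pics/s14.png

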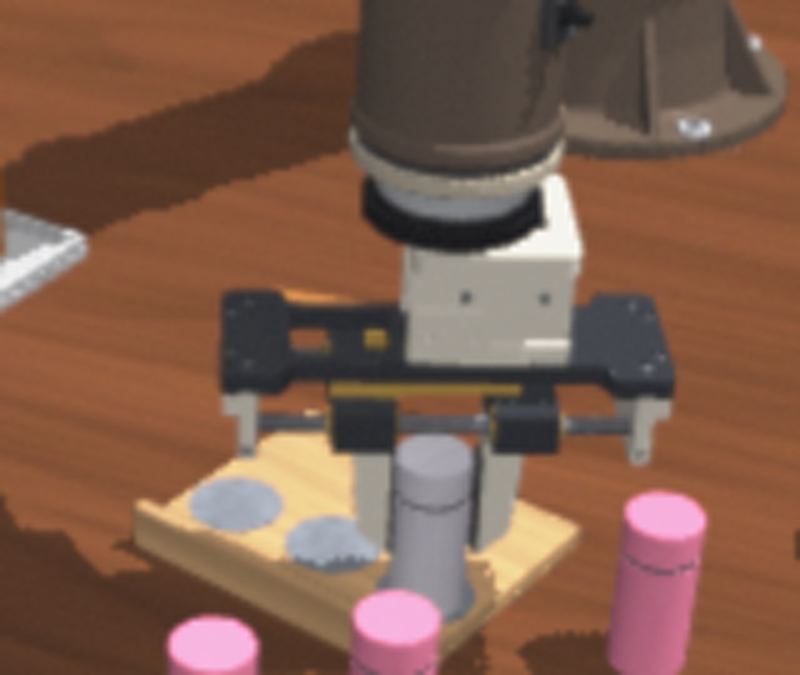

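```bash
python3 -m pendant '[{"travel":[0,0,0.03],"angular":[0,0,0],"hand":28},{"travel":[0,0,0.03],"angular":[0,0,0],"hand":34},{"travel":[0,0,0],"angular":[0,0,0],"hand":40},{"travel":[0,0,0],"angular":[0,0,0],"hand":58},{"travel":[0,0,0],"angular":[0,0,0],"hand":58},{"travel":[0,0,0],"angular":[0,0,0],"hand":58},{"travel":[0,0,-0.5],"angular":[0,0,0],"hand":58},{"travel":[0,0,-0.9],"angular":[0,0,0],"hand":58},{"travel":[0,0,-0.9],"angular":[0,0,0],"hand":58},{"travel":[0,0,-0.9],"angular":[0,0,0],"hand":58},{"travel":[0,0,-0.6],"angular":[0,0,0],"hand":58},{"travel":[0,0,0],"angular":[0,0,0],"hand":58}]' 20
python3 - <<'E'
from h import *
go(.4872,-.2873,.16,113)
E
```

```text
time_s: 50.5
tcp_pos: [0.636, 0.0881, 0.1716]
tool_rot: [-0.0, 0.98, 0.2, 0.003]
force: [0.0, -0.3, 0.3]
opening: 0.0574
tcp [0.636  0.0881 0.1716] jaw 113.03 zaxis [ 0.0063  0.0017 -1.    ] units [-9.46  9.58  0.33] f [ 0.  -0.3  0.3] op 57.4 t 50.5
turn tool z 0.001 level rotvec [ 0.0009 -0.0065 -0.    ]
```

```bash
python3 -m pendant '[{"travel":[-0.45,0.45,0],"angular":[0.001,-0.006,0],"hand":58},{"travel":[-0.88,0.88,0],"angular":[0,0,0],"hand":58},{"travel":[-0.88,0.88,0],"angular":[0,0,0],"hand":58},{"travel":[-0.88,0.88,0],"angular":[0,0,0],"hand":58},{"travel":[-0.88,0.88,0],"angular":[0,0,0],"hand":58},{"travel":[-0.88,0.88,0],"angular":[0,0,0],"hand":58},{"travel":[-0.88,0.88,0],"angular":[0,0,0],"hand":58},{"travel":[-0.88,0.88,0],"angular":[0,0,0],"hand":58},{"travel":[-0.88,0.88,0],"angular":[0,0,0],"hand":58},{"travel":[-0.88,0.88,0],"angular":[0,0,0],"hand":58},{"travel":[-0.7,0.7,0],"angular":[0,0,0],"hand":58},{"travel":[0,0,0],"angular":[0,0,0],"hand":58}]' 20
python3 - <<'E'
from h import *
go(.4872,-.2873,.12,113)
E
```

```text
time_s: 52.0
tcp_pos: [0.4686, -0.293, 0.1621]
tool_rot: [-0.002, 0.981, 0.194, -0.012]
force: [-0.5, 0.8, -0.1]
opening: 0.0579
tcp [ 0.4686 -0.293   0.1621] jaw 112.35 zaxis [-2.390e-02 -8.000e-04 -9.997e-01] units [0.68 0.07 1.39] f [-0.5  0.8 -0.1] op 57.9 t 52.0
turn tool z -0.011 level rotvec [-0.0083  0.0224  0.    ]
```

```bash
python3 -m pendant '[{"travel":[0.6,0.05,0.2],"angular":[-0.008,0.022,-0.011],"hand":58},{"travel":[0,0,0.5],"angular":[0,0,0],"hand":58},{"travel":[0,0,0],"angular":[0,0,0],"hand":58},{"travel":[0,0,0],"angular":[0,0,0],"hand":58}]' 20
python3 - <<'E'
from h import *
go(.4872,-.2873,.037,113)
E
```

```text
time_s: 52.5
tcp_pos: [0.4863, -0.2842, 0.1374]
tool_rot: [-0.002, 0.98, 0.201, -0.0]
force: [0.1, -0.7, -0.2]
opening: 0.058
tcp [ 0.4863 -0.2842  0.1374] jaw 113.21 zaxis [-0.0014  0.0032 -1.    ] units [-0.01  0.12  3.35] f [ 0.1 -0.7 -0.2] op 58.0 t 52.5
turn tool z 0.004 level rotvec [-0.0034 -0.     -0.    ]
```

```bash
python3 -m pendant '[{"travel":[-0.03,0.12,0.1],"angular":[-0.003,0,0.004],"hand":58},{"travel":[0,0,0.8],"angular":[0,0,0],"hand":58},{"travel":[0,0,0.8],"angular":[0,0,0],"hand":58},{"travel":[0,0,0.8],"angular":[0,0,0],"hand":58},{"travel":[0,0,0.5],"angular":[0,0,0],"hand":58},{"travel":[0,0,0.1],"angular":[0,0,0],"hand":58},{"travel":[0,0,0],"angular":[0,0,0],"hand":58}]' 20
python3 - <<'E'
from h import *
go(.4872,-.2873,.037,113)
E
```

```text
time_s: 53.38
tcp_pos: [0.4894, -0.2897, 0.0437]
tool_rot: [0.002, 0.98, 0.199, 0.002]
force: [1.2, 0.5, 0.7]
opening: 0.0581
tcp [ 0.4894 -0.2897  0.0437] jaw 112.96 zaxis [ 0.0045 -0.0032 -1.    ] units [-0.04 -0.1   0.22] f [1.2 0.5 0.7] op 58.1 t 53.38
turn tool z -0.001 level rotvec [ 0.0047 -0.0029 -0.    ]
```

```bash
python3 -m pendant '[{"travel":[-0.03,-0.07,0.16],"angular":[0.004,-0.003,0],"hand":58},{"travel":[0,0,0],"angular":[0,0,0],"hand":58},{"travel":[0,0,0],"angular":[0,0,0],"hand":42},{"travel":[0,0,0],"angular":[0,0,0],"hand":25},{"travel":[0,0,0],"angular":[0,0,0],"hand":25},{"travel":[0,0,0],"angular":[0,0,0],"hand":25},{"travel":[0,0,0],"angular":[0,0,0],"hand":25}]' 20
python3 - <<'E'
from h import *
go(.5973,-.0224,.17,113)
E
```

```text
time_s: 54.25
tcp_pos: [0.4888, -0.2887, 0.0406]
tool_rot: [0.001, 0.98, 0.199, 0.001]
force: [0.2, 0.6, -0.3]
opening: 0.0321
tcp [ 0.4888 -0.2887  0.0406] jaw 112.95 zaxis [ 0.0028 -0.002  -1.    ] units [ 6.8  -6.75 -4.32] f [ 0.2  0.6 -0.3] op 32.1 t 54.25
turn tool z -0.001 level rotvec [ 0.0029 -0.0018 -0.    ]
```

```bash
python3 -m pendant '[{"travel":[0,0,-0.4],"angular":[0,0,0],"hand":25},{"travel":[0,0,-0.9],"angular":[0,0,0],"hand":25},{"travel":[0,0,-0.9],"angular":[0,0,0],"hand":25},{"travel":[0,0,-0.9],"angular":[0,0,0],"hand":25},{"travel":[0,0,-0.9],"angular":[0,0,0],"hand":25},{"travel":[0,0,-0.3],"angular":[0,0,0],"hand":25},{"travel":[0.4,-0.4,0],"angular":[0.003,-0.002,0],"hand":25},{"travel":[0.8,-0.8,0],"angular":[0,0,0],"hand":25},{"travel":[0.8,-0.8,0],"angular":[0,0,0],"hand":25},{"travel":[0.8,-0.8,0],"angular":[0,0,0],"hand":25},{"travel":[0.8,-0.8,0],"angular":[0,0,0],"hand":25}]' 20
python3 - <<'E'
from h import *
go(.598,-.0222,.16,113)
E
```

```text
time_s: 55.62
tcp_pos: [0.5447, -0.1396, 0.1719]
tool_rot: [-0.002, 0.98, 0.198, -0.003]
force: [-0.1, -0.5, -0.5]
opening: 0.0322
tcp [ 0.5447 -0.1396  0.1719] jaw 112.79 zaxis [-0.0071  0.0028 -1.    ] units [ 3.16 -2.92  0.4 ] f [-0.1 -0.5 -0.5] op 32.2 t 55.62
turn tool z -0.004 level rotvec [-0.0054  0.0055 -0.    ]
```

```bash
python3 -m pendant '[{"travel":[0.8,-0.75,0],"angular":[-0.005,0.005,-0.004],"hand":25},{"travel":[0.8,-0.75,0],"angular":[0,0,0],"hand":25},{"travel":[0.6,-0.55,0],"angular":[0,0,0],"hand":25},{"travel":[0.3,-0.3,0],"angular":[0,0,0],"hand":25},{"travel":[0,0,0],"angular":[0,0,0],"hand":25},{"travel":[0,0,0],"angular":[0,0,0],"hand":25}]' 20
python3 - <<'E'
from h import *
go(.598,-.0222,.1,113)
E
```

```text
time_s: 56.38
tcp_pos: [0.584, -0.0327, 0.1653]
tool_rot: [-0.003, 0.979, 0.204, -0.005]
force: [-0.6, -0.4, -1.6]
opening: 0.0319
tcp [ 0.584  -0.0327  0.1653] jaw 113.57 zaxis [-0.0113  0.004  -0.9999] units [ 0.59 -0.12  2.17] f [-0.6 -0.4 -1.6] op 31.9 t 56.38
turn tool z 0.01 level rotvec [-0.0082  0.0087  0.    ]
```

```bash
python3 -m pendant '[{"travel":[0.52,-0.15,0.2],"angular":[-0.008,0.009,0.01],"hand":25},{"travel":[0,0,0.7],"angular":[0,0,0],"hand":25},{"travel":[0,0,0.7],"angular":[0,0,0],"hand":25},{"travel":[0,0,0.4],"angular":[0,0,0],"hand":25},{"travel":[0,0,0],"angular":[0,0,0],"hand":25},{"travel":[0,0,0],"angular":[0,0,0],"hand":25}]' 20
python3 - <<'E'
from h import *
go(.598,-.0222,.0476,113)
E
```

```text
time_s: 57.12
tcp_pos: [0.5996, -0.0237, 0.1035]
tool_rot: [0.001, 0.981, 0.196, 0.002]
force: [-0.5, -1.0, -0.5]
opening: 0.032
tcp [ 0.5996 -0.0237  0.1035] jaw 112.57 zaxis [ 5.e-03 -9.e-04 -1.e+00] units [-0.04 -0.07  1.86] f [-0.5 -1.  -0.5] op 32.0 t 57.12
turn tool z -0.007 level rotvec [ 0.0027 -0.0042  0.    ]
```

```bash
python3 -m pendant '[{"travel":[-0.04,-0.06,0.4],"angular":[0.003,-0.004,-0.007],"hand":25},{"travel":[0,0,0.6],"angular":[0,0,0],"hand":25},{"travel":[0,0,0.4],"angular":[0,0,0],"hand":25},{"travel":[0,0,0.2],"angular":[0,0,0],"hand":25},{"travel":[0,0,0.1],"angular":[0,0,0],"hand":25},{"travel":[0,0,0],"angular":[0,0,0],"hand":25}]' 20
python3 - <<'E'
from h import *
go(.598,-.0222,.0476,113)
E
```

```text
time_s: 57.88
tcp_pos: [0.5982, -0.0225, 0.0495]
tool_rot: [-0.0, 0.98, 0.199, 0.0]
force: [-0.2, 0.1, -0.3]
opening: 0.0318
tcp [ 0.5982 -0.0225  0.0495] jaw 112.98 zaxis [ 7.e-04  4.e-04 -1.e+00] units [-0.   -0.01  0.06] f [-0.2  0.1 -0.3] op 31.8 t 57.88
turn tool z -0.0 level rotvec [-0.0001 -0.0008 -0.    ]
```

```bash
python3 -m pendant '[{"travel":[0,0,0.05],"angular":[0,0,0],"hand":25},{"travel":[0,0,0.03],"angular":[0,0,0],"hand":25},{"travel":[0,0,0.02],"angular":[0,0,0],"hand":31},{"travel":[0,0,0],"angular":[0,0,0],"hand":37},{"travel":[0,0,0],"angular":[0,0,0],"hand":55},{"travel":[0,0,0],"angular":[0,0,0],"hand":55},{"travel":[0,0,-0.5],"angular":[0,0,0],"hand":55},{"travel":[0,0,-0.9],"angular":[0,0,0],"hand":55},{"travel":[0,0,-0.9],"angular":[0,0,0],"hand":55},{"travel":[0,0,-0.9],"angular":[0,0,0],"hand":55},{"travel":[0,0,-0.6],"angular":[0,0,0],"hand":55},{"travel":[0,0,0],"angular":[0,0,0],"hand":55}]' 20
python3 - <<'E'
from h import *
go(.4103,-.2743,.16,113)
im=cams.read_camera("scene"); cv2.imwrite("pics/scene15.png",im[:,:,::-1])
crop("pics/scene15.png","pics/s15.png",140,120,375,255,3)
E
```

```text
time_s: 59.38
tcp_pos: [0.5997, -0.0221, 0.1707]
tool_rot: [0.0, 0.98, 0.199, 0.003]
force: [-1.0, -0.7, -0.9]
opening: 0.0552
tcp [ 0.5997 -0.0221  0.1707] jaw 113.0 zaxis [ 7.e-03  7.e-04 -1.e+00] units [-9.1   5.27  0.31] f [-1.  -0.7 -0.9] op 55.2 t 59.38
turn tool z -0.0 level rotvec [ 0.002  -0.0067  0.    ]
```

View pics/s15.png

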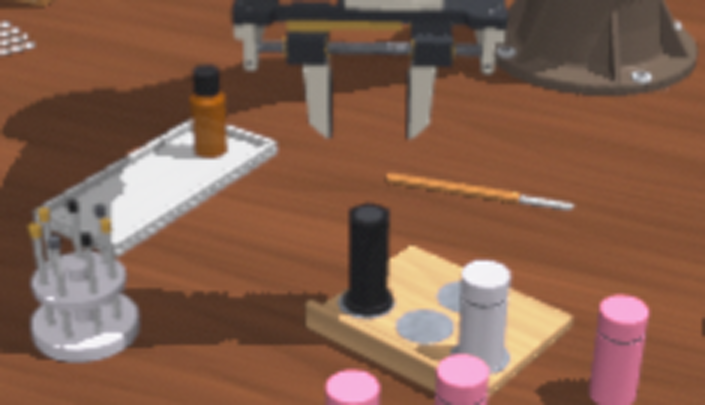

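Post and canister stand on the rack, the bottle waits alone in the tray.

```bash
python3 -m pendant '[{"travel":[-0.5,0.3,0],"angular":[0.002,-0.007,0],"hand":58},{"travel":[-0.9,0.53,0],"angular":[0,0,0],"hand":58},{"travel":[-0.9,0.53,0],"angular":[0,0,0],"hand":58},{"travel":[-0.9,0.53,0],"angular":[0,0,0],"hand":58},{"travel":[-0.9,0.53,0],"angular":[0,0,0],"hand":58},{"travel":[-0.9,0.53,0],"angular":[0,0,0],"hand":58},{"travel":[-0.9,0.53,0],"angular":[0,0,0],"hand":58},{"travel":[-0.9,0.53,0],"angular":[0,0,0],"hand":58},{"travel":[-0.8,0.5,0],"angular":[0,0,0],"hand":58},{"travel":[-0.5,0.25,0],"angular":[0,0,0],"hand":58},{"travel":[0,0,0],"angular":[0,0,0],"hand":58},{"travel":[0,0,0],"angular":[0,0,0],"hand":58}]' 20
python3 - <<'E'
from h import *
go(.4103,-.2743,.12,113)
E
```

```text
time_s: 60.92
tcp_pos: [0.4087, -0.2627, 0.1609]
tool_rot: [-0.004, 0.981, 0.195, -0.013]
force: [-0.0, 0.6, 0.3]
opening: 0.0581
tcp [ 0.4087 -0.2627  0.1609] jaw 112.46 zaxis [-0.0265  0.0032 -0.9996] units [-0.07  0.4   1.36] f [-0.   0.6  0.3] op 58.1 t 60.92
turn tool z -0.009 level rotvec [-0.013   0.0232  0.    ]
```

```bash
python3 -m pendant '[{"travel":[-0.12,0.35,0.2],"angular":[-0.013,0.023,-0.009],"hand":58},{"travel":[0,0,0.5],"angular":[0,0,0],"hand":58},{"travel":[0,0,0],"angular":[0,0,0],"hand":58},{"travel":[0,0,0],"angular":[0,0,0],"hand":58}]' 20
python3 - <<'E'
from h import *
go(.4103,-.2743,.0355,113)
E
```

```text
time_s: 61.42
tcp_pos: [0.4106, -0.2705, 0.138]
tool_rot: [-0.001, 0.979, 0.202, -0.0]
force: [-0.4, -1.3, 0.4]
opening: 0.0581
tcp [ 0.4106 -0.2705  0.138 ] jaw 113.25 zaxis [-0.0013  0.0022 -1.    ] units [-0.06  0.12  3.42] f [-0.4 -1.3  0.4] op 58.1 t 61.42
turn tool z 0.004 level rotvec [-0.0026  0.0003  0.    ]
```

```bash
python3 -m pendant '[{"travel":[-0.08,0.1,0.1],"angular":[-0.002,0,0.004],"hand":58},{"travel":[0,0,0.8],"angular":[0,0,0],"hand":58},{"travel":[0,0,0.8],"angular":[0,0,0],"hand":58},{"travel":[0,0,0.8],"angular":[0,0,0],"hand":58},{"travel":[0,0,0.5],"angular":[0,0,0],"hand":58},{"travel":[0,0,0.2],"angular":[0,0,0],"hand":58},{"travel":[0,0,0],"angular":[0,0,0],"hand":58}]' 20
python3 - <<'E'
from h import *
go(.4103,-.2743,.0365,113)
E
```

```text
time_s: 62.3
tcp_pos: [0.412, -0.2754, 0.0407]
tool_rot: [0.002, 0.98, 0.2, 0.001]
force: [0.2, -0.6, 0.3]
opening: 0.058
tcp [ 0.412  -0.2754  0.0407] jaw 113.03 zaxis [ 0.0033 -0.0024 -1.    ] units [-0.04 -0.06  0.14] f [ 0.2 -0.6  0.3] op 58.0 t 62.3
turn tool z 0.0 level rotvec [ 0.0035 -0.0021  0.    ]
```

```bash
python3 -m pendant '[{"travel":[-0.03,-0.04,0.12],"angular":[0.003,-0.002,0],"hand":58},{"travel":[0,0,0],"angular":[0,0,0],"hand":58},{"travel":[0,0,0],"angular":[0,0,0],"hand":42},{"travel":[0,0,0],"angular":[0,0,0],"hand":25},{"travel":[0,0,0],"angular":[0,0,0],"hand":25},{"travel":[0,0,0],"angular":[0,0,0],"hand":25},{"travel":[0,0,0],"angular":[0,0,0],"hand":25}]' 20
python3 - <<'E'
from h import *
go(.56,.0483,.17,113)
E
```

```text
time_s: 63.18
tcp_pos: [0.4117, -0.2753, 0.0387]
tool_rot: [0.001, 0.98, 0.2, 0.001]
force: [0.6, 0.4, -1.2]
opening: 0.0333
tcp [ 0.4117 -0.2753  0.0387] jaw 113.02 zaxis [ 0.0028 -0.0019 -1.    ] units [ 8.77 -7.98 -4.38] f [ 0.6  0.4 -1.2] op 33.3 t 63.17
turn tool z 0.0 level rotvec [ 0.0029 -0.0018  0.    ]
```

```bash
python3 -m pendant '[{"travel":[0,0,-0.4],"angular":[0,0,0],"hand":25},{"travel":[0,0,-0.9],"angular":[0,0,0],"hand":25},{"travel":[0,0,-0.9],"angular":[0,0,0],"hand":25},{"travel":[0,0,-0.9],"angular":[0,0,0],"hand":25},{"travel":[0,0,-0.9],"angular":[0,0,0],"hand":25},{"travel":[0,0,-0.3],"angular":[0,0,0],"hand":25},{"travel":[0.43,-0.4,0],"angular":[0.003,-0.002,0],"hand":25},{"travel":[0.86,-0.78,0],"angular":[0,0,0],"hand":25},{"travel":[0.86,-0.78,0],"angular":[0,0,0],"hand":25},{"travel":[0.86,-0.78,0],"angular":[0,0,0],"hand":25},{"travel":[0.86,-0.78,0],"angular":[0,0,0],"hand":25},{"travel":[0.86,-0.78,0],"angular":[0,0,0],"hand":25}]' 20
python3 - <<'E'
from h import *
go(.5605,.0483,.17,113)
E
```

```text
time_s: 64.68
tcp_pos: [0.49, -0.0984, 0.173]
tool_rot: [-0.0, 0.981, 0.196, -0.002]
force: [0.9, 0.5, -0.7]
opening: 0.0336
tcp [ 0.49   -0.0984  0.173 ] jaw 112.62 zaxis [-4.3e-03 -3.0e-04 -1.0e+00] units [ 4.05 -3.61  0.09] f [ 0.9  0.5 -0.7] op 33.6 t 64.67
turn tool z -0.007 level rotvec [-0.0014  0.0041  0.    ]
```

```bash
python3 -m pendant '[{"travel":[0.85,-0.76,0],"angular":[-0.001,0.004,-0.007],"hand":25},{"travel":[0.85,-0.76,0],"angular":[0,0,0],"hand":25},{"travel":[0.85,-0.76,0],"angular":[0,0,0],"hand":25},{"travel":[0.6,-0.55,0],"angular":[0,0,0],"hand":25},{"travel":[0.3,-0.3,0],"angular":[0,0,0],"hand":25},{"travel":[0,0,0],"angular":[0,0,0],"hand":25},{"travel":[0,0,0],"angular":[0,0,0],"hand":25}]' 20
python3 - <<'E'
from h import *
go(.5605,.0483,.1,113)
E
```

```text
time_s: 65.55
tcp_pos: [0.5475, 0.034, 0.1696]
tool_rot: [-0.001, 0.98, 0.201, -0.003]
force: [0.5, -0.6, -1.9]
opening: 0.0333
tcp [0.5475 0.034  0.1696] jaw 113.22 zaxis [-6.8e-03  3.0e-04 -1.0e+00] units [ 0.6  -0.26  2.32] f [ 0.5 -0.6 -1.9] op 33.3 t 65.55
turn tool z 0.004 level rotvec [-0.003   0.0062 -0.    ]
```

```bash
python3 -m pendant '[{"travel":[0.55,-0.27,0.1],"angular":[-0.003,0.006,0.004],"hand":25},{"travel":[0,0,0],"angular":[0,0,0],"hand":25},{"travel":[0,0,0.6],"angular":[0,0,0],"hand":25},{"travel":[0,0,0.7],"angular":[0,0,0],"hand":25},{"travel":[0,0,0.5],"angular":[0,0,0],"hand":25},{"travel":[0,0,0],"angular":[0,0,0],"hand":25},{"travel":[0,0,0],"angular":[0,0,0],"hand":25}]' 20
python3 - <<'E'
from h import *
go(.5605,.0483,.0457,113)
E
```

```text
time_s: 66.42
tcp_pos: [0.5611, 0.0461, 0.1117]
tool_rot: [0.001, 0.98, 0.197, 0.001]
force: [0.2, 0.2, -0.7]
opening: 0.0336
tcp [0.5611 0.0461 0.1117] jaw 112.76 zaxis [ 0.0018 -0.0013 -1.    ] units [ 0.01 -0.08  2.2 ] f [ 0.2  0.2 -0.7] op 33.6 t 66.42
turn tool z -0.004 level rotvec [ 0.0019 -0.0012  0.    ]
```

```bash
python3 -m pendant '[{"travel":[0,-0.08,0.4],"angular":[0.002,-0.001,-0.004],"hand":25},{"travel":[0,0,0.7],"angular":[0,0,0],"hand":25},{"travel":[0,0,0.5],"angular":[0,0,0],"hand":25},{"travel":[0,0,0.3],"angular":[0,0,0],"hand":25},{"travel":[0,0,0.1],"angular":[0,0,0],"hand":25},{"travel":[0,0,0],"angular":[0,0,0],"hand":25}]' 20
python3 - <<'E'
from h import *
go(.5605,.0483,.0457,113)
E
```

```text
time_s: 67.18
tcp_pos: [0.5617, 0.0491, 0.0503]
tool_rot: [-0.0, 0.98, 0.2, 0.002]
force: [0.1, 0.1, -1.3]
opening: 0.0331
tcp [0.5617 0.0491 0.0503] jaw 113.02 zaxis [ 0.0034  0.001  -1.    ] units [-0.05  0.01  0.15] f [ 0.1  0.1 -1.3] op 33.1 t 67.17
turn tool z 0.0 level rotvec [ 0.0004 -0.0035 -0.    ]
```

```bash
python3 -m pendant '[{"travel":[-0.04,0.01,0.11],"angular":[0,-0.003,0],"hand":25},{"travel":[0,0,0.03],"angular":[0,0,0],"hand":25},{"travel":[0,0,0.01],"angular":[0,0,0],"hand":25},{"travel":[0,0,0],"angular":[0,0,0],"hand":25}]' 20
python3 - <<'E'
from h import *
go(.5605,.0483,.0457,113)
im=cams.read_camera("scene"); cv2.imwrite("pics/scene16.png",im[:,:,::-1])
crop("pics/scene16.png","pics/s16.png",215,120,375,255,5)
E
```

```text
time_s: 67.68
tcp_pos: [0.5615, 0.0483, 0.0467]
tool_rot: [0.0, 0.98, 0.199, 0.001]
force: [-0.7, 0.4, -1.9]
opening: 0.0338
tcp [0.5615 0.0483 0.0467] jaw 113.01 zaxis [ 0.0026 -0.     -1.    ] units [-0.03 -0.01  0.03] f [-0.7  0.4 -1.9] op 33.8 t 67.67
turn tool z 0.0 level rotvec [ 0.001  -0.0024 -0.    ]
```

View pics/s16.png

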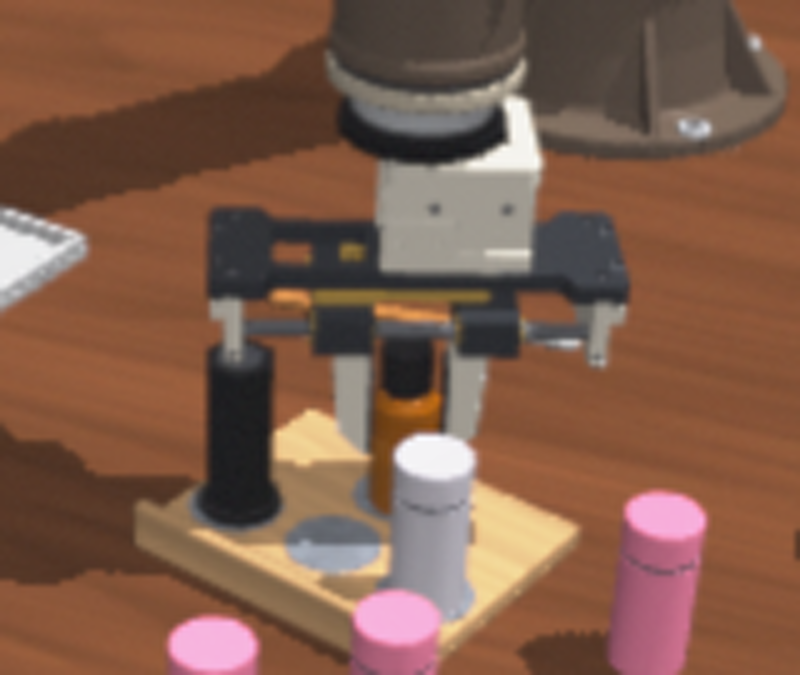

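```bash
python3 -m pendant '[{"travel":[0,0,0.04],"angular":[0,0,0],"hand":25},{"travel":[0,0,0.03],"angular":[0,0,0],"hand":33},{"travel":[0,0,0],"angular":[0,0,0],"hand":39},{"travel":[0,0,0],"angular":[0,0,0],"hand":55},{"travel":[0,0,0],"angular":[0,0,0],"hand":55},{"travel":[0,0,0],"angular":[0,0,0],"hand":55},{"travel":[0,0,-0.5],"angular":[0,0,0],"hand":55},{"travel":[0,0,-0.9],"angular":[0,0,0],"hand":55},{"travel":[0,0,-0.9],"angular":[0,0,0],"hand":55},{"travel":[0,0,-0.9],"angular":[0,0,0],"hand":55},{"travel":[0,0,-0.9],"angular":[0,0,0],"hand":55},{"travel":[0,0,0],"angular":[0,0,0],"hand":55}]' 20
python3 -m pendant '[{"travel":[-0.4,0.4,-0.3],"angular":[0,0,0],"hand":55},{"travel":[-0.8,0.8,-0.2],"angular":[0,0,0],"hand":55},{"travel":[-0.8,0.8,0],"angular":[0,0,0],"hand":55},{"travel":[-0.8,0.8,0],"angular":[0,0,0],"hand":55},{"travel":[-0.8,0.8,0],"angular":[0,0,0],"hand":55},{"travel":[-0.8,0.8,0],"angular":[0,0,0],"hand":55},{"travel":[-0.6,0.8,0],"angular":[0,0,0],"hand":55},{"travel":[-0.3,0.8,0],"angular":[0,0,0],"hand":55},{"travel":[0,0,0],"angular":[0,0,0],"hand":55},{"travel":[0,0,0],"angular":[0,0,0],"hand":55}]'
python3 - <<'E'
from h import *
for n in ("scene","top"):
    im=cams.read_camera(n); cv2.imwrite(f"pics/{n}17.png",im[:,:,::-1])
crop("pics/top17.png","pics/t_17.png",215,155,325,255,7)
crop("pics/scene17.png","pics/s_17.png",235,175,340,255,7)
E
```

```text
time_s: 69.22
tcp_pos: [0.5622, 0.0491, 0.1776]
tool_rot: [0.0, 0.98, 0.2, 0.004]
force: [-0.4, 0.0, -0.7]
opening: 0.0551
time_s: 70.47
tcp_pos: [0.4735, -0.1942, 0.1919]
tool_rot: [-0.0, 0.98, 0.197, -0.001]
force: [-0.4, 0.6, 0.8]
opening: 0.0551
```

View pics/t_17.png

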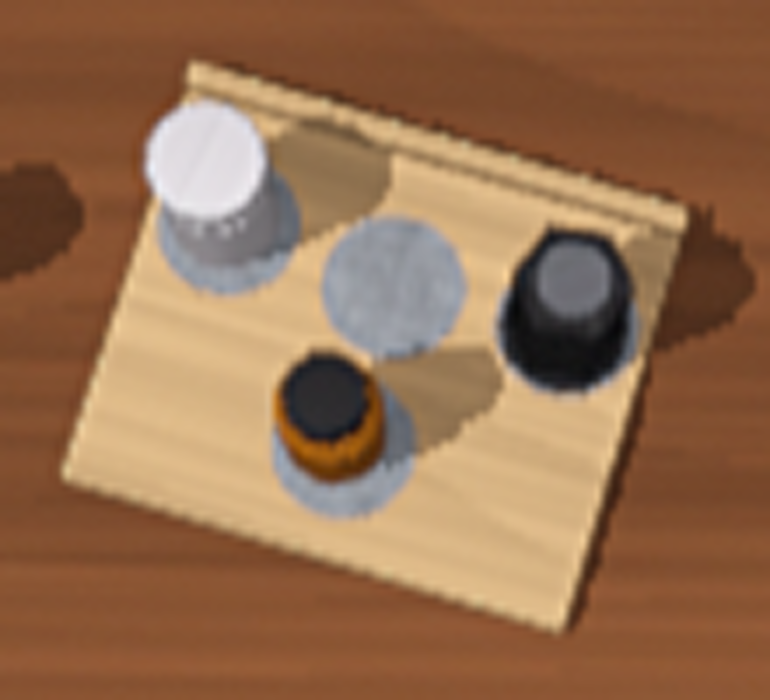

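View pics/s_17.png

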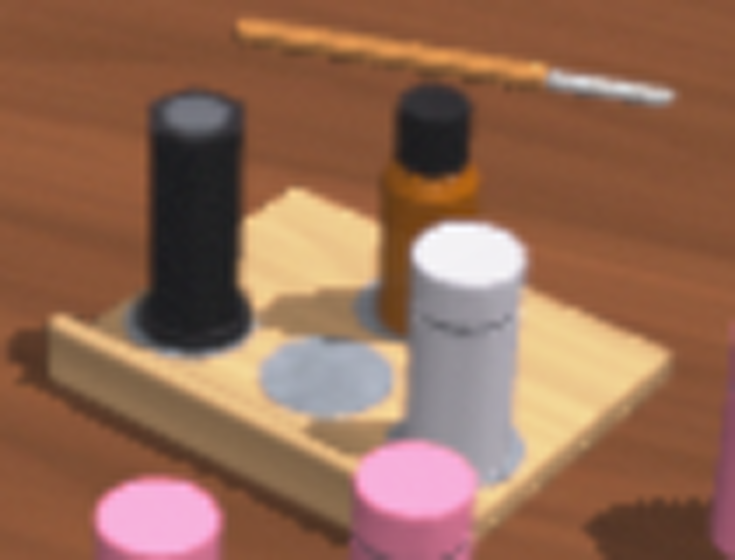

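View pics/top17.png

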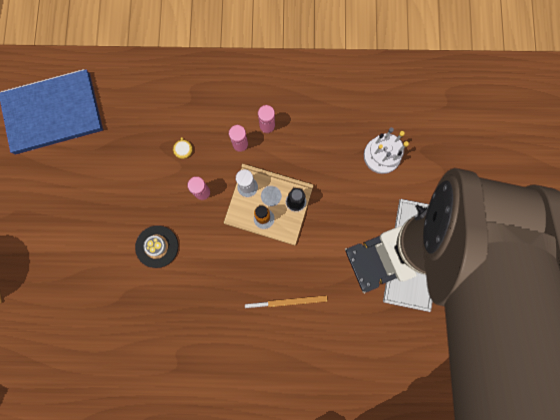

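Run:
```python
from h import *
im=cv2.imread("pics/top17.png"); crop("pics/top17.png","pics/p17.png",125,215,195,275,8)
b=cv2.cvtColor(im[215:275,125:195],cv2.COLOR_BGR2HSV)
# pad outline hull (dark) and movement bright outline
m=((b[...,2]<75)&(b[...,1]<120)).astype(np.uint8); c=max(cv2.findContours(m,0,2)[0],key=cv2.contourArea); e=cv2.minEnclosingCircle(c); print("pad",e,onz("top",e[0][0]+125,e[0][1]+215,.008))
yy,xx=np.mgrid[:60,:70]; w=(b[...,2]>110)&((xx-31)**2+(yy-31)**2<15**2); c=cv2.convexHull(np.argwhere(w)[:,::-1].astype(np.int32)); e=cv2.minEnclosingCircle(c); print("mov",e,onz("top",e[0][0]+125,e[0][1]+215,.026))
print(manip.observe()['force'],manip.observe()['time_s'])
```

```text
pad ((31.600000381469727, 31.399999618530273), 21.645421981811523) [0.48775415 0.28177716 0.008     ]
mov ((30.490936279296875, 31.110271453857422), 12.204031944274902) [0.48709516 0.27927696 0.026     ]
[ 0.19072163 -0.1658548  -0.13841564] 70.575
```

View pics/p17.png

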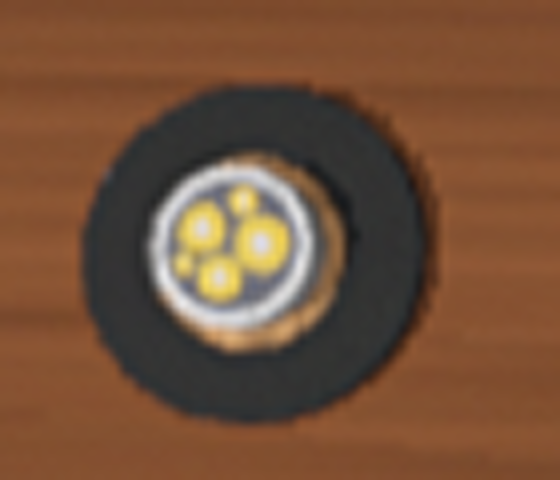

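```bash
python3 -c "
from workcell import manip
print(manip.sign_off())"
```

```text
the job is handed in; nothing more can be done
None
```

I did the job in the required order and handed it in at about 70.6 s of the 134 s allowed; `sign_off` reported no verdict.

- **Sequence:** The bottle, hexagonal post and canister went into the tray. I then lowered the movement onto the pad and released it once it touched. The canister, post and bottle went back on the rack, each at the arm position where I had picked it up.
- **Tall things:** In the last pictures all three stand upright. By eye against the starting pictures, the post is about 2 mm off its starting place and the bottle and canister about 1 mm or less (13 mm allowed).
- **Movement:** It lies flat on the cork disc. By my estimate from the top view, allowing for its height, it is about 1 mm from the pad's centre.
- **Bystanders:** The screwdriver stand, watch case and file look unmoved by eye in the top view. I did not measure them.
- **Robot:** It ended open and clear of everything, with readings under 0.3 N on each axis.

**Disagreements:**
- An automatic circle fit put the movement 2 to 3 mm from the pad's centre. I trusted the by-eye reading instead, because that fit also picked up cork around the disc.
- The two cameras differed by 3 to 9 mm on the objects' positions at the start, mostly in x. I mostly followed the top view and the two-camera crossing.

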